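# Lay out jar stoppers for a record photo

### The job

The specimen jars' stoppers are to be photographed: work every stopper out of its jar by rocking it towards one red seal jaw and then the other until it comes free (never wrench it: a straight pull will not do), set them all inside the photo tray, and lay the scale ruler flat and flush against the outside of the tray's green-striped long edge, about in the middle of it. When all that is laid out, move the lamp's dimmer lever to the green mark and leave it there; do not disturb the other things on the desk.

Things in the scene. Friction and masses are not known exactly. Their poses are not given: they have to be found in the camera images.
- jar1: Square glass specimen jar with a 88 (x) by 84 (y) mm white collar, top 118 mm up; fixed, origin under its centre, z up. The stopper's foot stands 70 mm above the desk in a socket 31 mm square, 10 deep; above it the throat is 44 mm wide along x, 62 along y: a stopper can lean only along the jar's y. A red jaw at each y side, 110 to 118 mm up, overlaps the stopper's shoulder.
- seal1l (a joint): Red seal jaw of jar1 on its +y side: m pushed outward along jar +y, 0 (as found) to 0.010; inner face 15.5 mm from the jar's axis at 0. Stiff (7 N), stays where it is left; clears the stopper's shoulder past 0.0035, easily from 0.005.
- seal1r (a joint): The same for the jaw on the -y side of jar1: m pushed outward along jar -y.
- jar2: Second jar, built as jar1 in every way. To free a stopper: hold its fin, lean it about its foot by 0.17 to 0.2 rad towards the jar's +y, then as much towards -y, which pushes each red jaw outward; bring it upright and central and lift it (its foot must rise 50 mm to clear the collar).
- seal2l (a joint): Red seal jaw of jar2 on its +y side: m pushed outward along jar +y, 0 (as found) to 0.010; inner face 15.5 mm from the jar's axis at 0. Stiff (7 N), stays where it is left; clears the stopper's shoulder past 0.0035, easily from 0.005.
- seal2r (a joint): The same for the jaw on the -y side of jar2: m pushed outward along jar -y.
- jar3: Third jar, built as jar1 in every way. The red jaws stick out of the collar at its y sides and can be seen to stand out further once pushed.
- seal3l (a joint): Red seal jaw of jar3 on its +y side: m pushed outward along jar +y, 0 (as found) to 0.010; inner face 15.5 mm from the jar's axis at 0. Stiff (7 N), stays where it is left; clears the stopper's shoulder past 0.0035, easily from 0.005.
- seal3r (a joint): The same for the jaw on the -y side of jar3: m pushed outward along jar -y.
- stopper1: Tapered cork stopper, 92 mm long, 110 g, seated upright in jar1. Origin: centre of its flat foot; z to the handle; x, y as the jar's. Cork radius 13 mm at the foot, 19 at height 34 to 36 (flat shoulder), waist radius 14 from 36 to 50, dark wooden disc radius 17 from 50 to 56, then a wooden fin 40 long (x) and 16 thick (y) up to 92. May be absent: its jar is then open.
- stopper1_mid (a point): Point on the axis of stopper1, 45 mm from its foot.
- stopper2: Stopper of jar2, same as stopper1. Red jaws over the shoulder (stopper heights 40 to 48) block a straight pull until rocked back. Stands on its foot if set down upright. May be absent.
- stopper2_mid (a point): Point on the axis of stopper2, 45 mm from its foot.
- stopper3: Stopper of jar3, same as stopper1. May be absent.
- stopper3_mid (a point): Point on the axis of stopper3, 45 mm from its foot.
- tray: Grey photo tray with white paper in it, fixed to the desk; 120 (x) by 240 (y) mm outside, walls 6 mm thick and 10 mm high, inner floor 6 mm above the desk. Origin under its centre, z up; its long edge at x = -60 mm (outer face), the one towards the robot, has a green strip on top.
- ruler: Aluminium scale ruler lying on the desk, 160 (x) by 34 (y) by 6 mm, with a blue finger rail along its middle 90 (x) by 14 (y) mm whose top is 46 mm above the ruler's underside; both long edges alike; 150 g nominal. Origin at the centre of its underside, x along it, z up.
- lever (a joint): Angle of the lamp's dimmer lever in rad: 0 leans 50 degrees from upright towards the dimmer's -x, 0.873 is upright, grows towards the dimmer's +x, to 1.745. The green mark is at 1.22 (20 degrees past upright). Stiff hinge (about 1.5 N at the knob), stays where it is left.
- dimmer: Grey dimmer box, 130 (x) by 70 (y) by 50 mm high, fixed to the desk; the lever swings in its x-z plane at y = 0. Beside the lever, at y = 19 to 25 mm, stands a white half disc of radius 50 mm with black marks and one broad green mark. Origin under the box's centre, z up; the lever's hinge axis is parallel to y, 55 mm straight above the origin.
- lever_knob (a point): Centre of the lever's yellow knob, 90 mm from the hinge: a cylinder of radius 10 mm, 24 mm long, along the dimmer's y.
- lever_hinge (a point): Centre of the lever's hinge, 55 mm above the desk. Axes as the dimmer's.
- cup: White plastic cup, 56 mm wide, 70 high; bystander, origin under its centre.
- ink_box: Black box 50 by 50 by 45 mm; bystander, origin under its centre.
- samples: Clear sample jar with black lid, 72 mm wide, 90 high; bystander, origin under its centre.
Mind the look-alikes: they are no part of the job. Of the things that look like the ruler, the middle-sized one is meant. Leave any blue look-alike of the dimmer alone.

How it is judged (in metres and radians):
On the way, in this order (a step that is already met when the one before it is completed fails the run):
1. all the stoppers are in the photo tray and the ruler lies flush against its green-striped edge, let go (x of stopper1 in the frame of tray between -0.054 and 0.054 m and y of stopper1 in the frame of tray between -0.114 and 0.114 m and z of each of stopper1, stopper2, stopper3 in the frame of tray below 0.04 m and x of stopper1_mid in the frame of tray between -0.056 and 0.056 m and y of stopper1_mid in the frame of tray between -0.116 and 0.116 m and linear speed of each of stopper1, stopper2, stopper3, ruler below 0.02 m/s and x of stopper2 in the frame of tray between -0.054 and 0.054 m and y of stopper2 in the frame of tray between -0.114 and 0.114 m and x of stopper2_mid in the frame of tray between -0.056 and 0.056 m and y of stopper2_mid in the frame of tray between -0.116 and 0.116 m and x of stopper3 in the frame of tray between -0.054 and 0.054 m and y of stopper3 in the frame of tray between -0.114 and 0.114 m and x of stopper3_mid in the frame of tray between -0.056 and 0.056 m and y of stopper3_mid in the frame of tray between -0.116 and 0.116 m and x of ruler in the frame of tray between -0.08 and -0.0745 m and y of ruler in the frame of tray between -0.04 and 0.04 m and angle between the x axis of ruler and the y axis of tray, either way round below 0.035 rad and angle between ruler's own z axis and vertical below 0.06 rad and height (world z) of ruler below 0.004 m and contact force between the fingers and ruler below 0.2 N), for 0.2 s.
2. the lever is at the green mark (value of joint lever between 1.14 and 1.3 rad and velocity of joint lever between -0.05 and 0.05 rad/s), for 0.2 s.
At the end, for the whole second after the job is handed in: Every stopper present rests inside the tray, standing or lying; the ruler lies flat along the outside of the green-striped edge within 0.035 rad, gap at most 3 mm, middles within 40 mm; the lever is still, within 0.08 rad of the green mark (1.22) (all of step 1 and all of step 2); the robot touches nothing.
It fails at once if another thing on the desk is moved by more than 40 mm (distance of any of cup, ink_box, samples from where it was at the start of the episode above 0.04 m).
It fails at once if a stopper still caught under its jaws is wrenched upward by the fingers, bearing on its jar with more than 60 N ((contact force between stopper1 and jar1 above 60 N and contact force between the fingers and stopper1 above 5 N and z of stopper1 in the frame of jar1 between 0.073 and 0.082 m) or (contact force between stopper2 and jar2 above 60 N and contact force between the fingers and stopper2 above 5 N and z of stopper2 in the frame of jar2 between 0.073 and 0.082 m) or (contact force between stopper3 and jar3 above 60 N and contact force between the fingers and stopper3 above 5 N and z of stopper3 in the frame of jar3 between 0.073 and 0.082 m)).
Of stopper1, stopper2, stopper3 only 2 to 3 are there at a start; the rules pass over those that are not, and their reading is None.
At some moment in a run one of ruler may be knocked a few centimetres aside while the robot is not near it.
Once in a run the grip may slacken for a moment while it holds something.
It also fails if it takes over 210 s, if anything falls off the work surface, if the arm or the gripper's body presses on something with over 40 N, if the wrist force passes 120 N, or if a joint passes its speed limit or range.

### The arm

A 6-joint arm with a two-finger parallel gripper is mounted at the origin on the work surface. World frame = base frame: x ahead of the robot, y to its left, z up, the work surface at z = 0. Lengths are in m, angles in degrees, forces in N, time in s.
With the tool pointing down it reaches from about 0.4 to 0.825 m from the base axis. Payload 7 kg.
Tool frame: the origin (TCP) lies at the very end of the fingers, on their centre line; the grasp point (between the pads) lies 19 mm behind it; x points along the fingers, y is the direction in which the jaws open and shut, and the axes are right-handed (so a half turn about x gives the same grasp; the last joint's range is limited). The gripper opens to 88 mm and grips with 3 to 60 N. Pads are 19 mm wide; open, the fingers measure 130 mm over their backs; the gripper's body (78 mm by 193 mm) begins 47 mm behind the grasp point.
Start: joints at [82.397, 20.546, 0.682, 0, -70.136, -16.507], TCP at [0.276, 0.616, 0.227] pointing down, gripper open.
Joint ranges: [-176.03, 176.03], [-82.01, 121.73], [-58.28, 71.71], [-173.87, 95.51], [-174.79, -0.11], [-173.66, 173.66]. Speed limits (degrees/s): [136.94, 136.94, 172.46, 180, 180, 180].

### API

Orientations are given as [roll, pitch, yaw] about the fixed x, y, z axes, in that order (R = Rz(yaw) Ry(pitch) Rx(roll)).
In Python, from plant import monitor, eyes, ticket gives the robot as it stands. The module is installed in compiled form; this text tells all that it offers.
- The arm moves only by the shell command python3 -m crank 'ROWS'. ROWS is JSON, a list of rows, each an object with "linear": the shift along the world's x, y, z in units of 60 mm (1.0 is 60 mm), a list of three; "rot": the turn, a rotation vector about the world's x, y, z in units of 5 degrees (1.0 is 5 degrees), a list of three; "hand": the opening, from 0 (shut) to 1 (fully open). In form: [{"linear": [tx, ty, tz], "rot": [ax, ay, az], "hand": hand}, ...]. A call has 1 to 20 rows; each row shifts and turns the pose as measured when the row begins; what a row does not reach is not made up. A row lasts 1/8 s, in which the tool goes at most 62.5 mm and 10.7 degrees, less where a joint would pass 70% of its speed; a pose out of reach is approached as far as the arm can. A call is refused whole if a number of a shift passes 1 or a number of a turn 1, either way. A call with a gripper value outside its range is refused whole. The fingers move at their own pace and stop on an object; the grip force is fixed at half the most. Time passes only in rows, so rows that do not move let the fingers close. It gives the time, the measured TCP pose, the force and the opening at its end, in the units of the state.
- monitor.get_obs(): the state, without advancing time (a new reading comes with each control period).
- eyes.snapshot(name): name is "scene" or "top" or "wrist"; returns a dict with "image" (400x640x3 uint8, red, green, blue), "depth" (400x640 float32, m along the optical axis (not along the pixel's ray), 0 where there is no reading), "K" (3x3 intrinsics, pixels), "camera_from_world" (4x4, takes a point from world to camera coordinates); the wrist camera has in their place "hand_eye" (4x4, takes a point from camera to tool coordinates, whose origin is the TCP and whose axes are the tool frame's). Camera axes: x right, y up, looking along -z (the intrinsics and any distortion apply to the point x, -y, -z); pixel columns grow to the right and rows downward; lengths in m; the calibration is good to about 2 mm. A picture is of the moment at which its call begins: read the wrist's pose just before it.
- ticket.close_job(): hands the job in, once; it reports no verdict.
The state is a dict: "clock": time; "joint_pos": joint angles; "qvel": joint speeds; "tau": joint torques, N m; "tool_pos": TCP position; "orientation": TCP orientation; "force": force on the tool from outside, world axes, zero at the start; "moment": the same for the moment, N m; "opening": finger opening in m.
Only numpy, scipy, OpenCV 4.12 (cv2) and the standard library are available. Lean on these libraries where they do the work, as an engineer would, in place of code of your own. Each camera call takes 0.05 s, during which the arm holds its last target.

## Working session

There is one attempt and no reset: what is moved stays moved. The work goes in short steps, Python scripts to look and compute and a shell command to move; the robot and the scene stay as the last step left them, time stands still between calls to the robot, and variables do not carry over. Pictures are saved under pics/ and viewed, and the job is handed in when it is done.

```bash
ls; mkdir -p pics
cat > h.py <<'E'
import numpy as np, cv2
from plant import monitor, eyes, ticket
E
python3 - <<'E'
from h import *
print(monitor.get_obs())
for n in ["scene","top","wrist"]:
    s=eyes.snapshot(n); cv2.imwrite(f"pics/{n}0.png",s["image"][...,::-1]); np.savez(f"/tmp/{n}0.npz",**s)
    print(n,s["K"],s.get("camera_from_world",s.get("hand_eye")), [k for k in s])
E
```

```text
pics
{'clock': 0.0, 'joint_pos': array([ 8.23972950e+01,  2.05929940e+01,  6.32919946e-01, -2.08387012e-02,
       -7.01380145e+01, -1.65045564e+01]), 'qvel': array([-0.01941978,  0.00346789, -0.07437915, -0.01052935,  0.03447345,
       -0.01358566]), 'tau': array([ 7.74443815e-04, -5.82715023e+01,  2.93069440e+01,  6.99770004e+00,
        7.04184640e-03, -1.57168733e-04]), 'tool_pos': array([0.27554357, 0.61563655, 0.22559637]), 'orientation': array([  95.2120408 ,   89.89997375, -108.90231744]), 'force': array([-0.30189215,  0.36561267,  0.07793265]), 'moment': array([-0.00586297, -0.02164825,  0.0101064 ]), 'opening': 0.08771609085036082}
scene [[438.99932131   0.         309.42808987]
 [  0.         438.99932131 195.71575563]
 [  0.           0.           1.        ]] [[ 0.11530352  0.99317122 -0.01777707 -0.06338757]
 [-0.72880158  0.09674432  0.67785603  0.25225267]
 [ 0.67494693 -0.06520323  0.73497971 -1.45785355]
 [ 0.          0.          0.          1.        ]] ['image', 'depth', 'K', 'camera_from_world']
top [[397.90637146   0.         319.69265303]
 [  0.         397.90637146 200.41291081]
 [  0.           0.           1.        ]] [[ 1.69448830e-02 -9.99851350e-01  3.18584058e-03  5.77334112e-03]
 [ 9.89142045e-01  1.72284285e-02  1.45949292e-01 -4.22935564e-01]
 [-1.45982484e-01  6.78155173e-04  9.89286942e-01 -1.11545854e+00]
 [ 0.00000000e+00  0.00000000e+00  0.00000000e+00  1.00000000e+00]] ['image', 'depth', 'K', 'camera_from_world']
wrist [[321.43505222   0.         321.88980338]
 [  0.         321.43505222 194.07621213]
 [  0.           0.           1.        ]] [[-2.74060819e-04  2.66102988e-01 -9.63944565e-01 -1.58916025e-01]
 [ 9.99999948e-01  2.36993209e-04 -2.18888317e-04  2.73270584e-04]
 [ 1.70201481e-04 -9.63944575e-01 -2.66103039e-01 -7.15681151e-02]
 [ 0.00000000e+00  0.00000000e+00  0.00000000e+00  1.00000000e+00]] ['image', 'depth', 'K', 'hand_eye']
```

View pics/scene0.png

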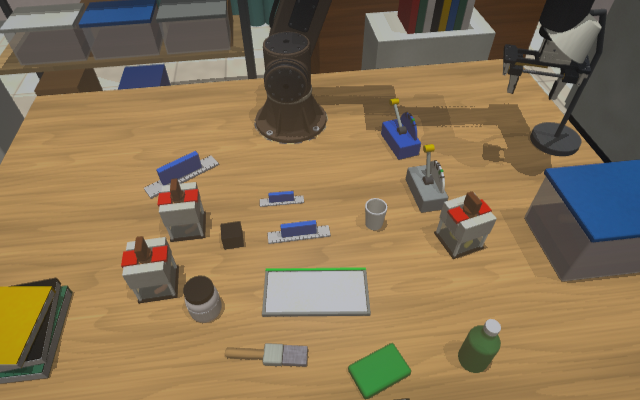

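View pics/top0.png

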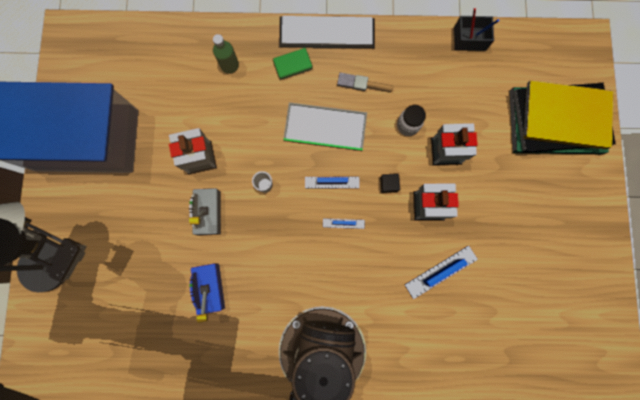

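View pics/wrist0.png

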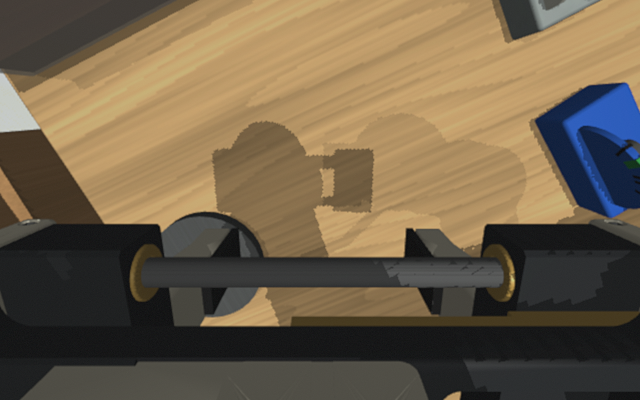

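```bash
cat >> h.py <<'E'
def cloud(s):
    K=s["K"];d=s["depth"].astype(float)
    v,u=np.mgrid[0:400,0:640]
    p=np.stack([(u-K[0,2])/K[0,0]*d,-(v-K[1,2])/K[1,1]*d,-d],-1)
    T=np.linalg.inv(s["camera_from_world"])
    w=p@T[:3,:3].T+T[:3,3]; w[d<=0]=np.nan
    return w
def proj(s,P):
    P=np.atleast_2d(P);T=s["camera_from_world"];c=P@T[:3,:3].T+T[:3,3]
    return np.stack([s["K"][0,2]+s["K"][0,0]*c[:,0]/-c[:,2],s["K"][1,2]-s["K"][1,1]*c[:,1]/-c[:,2]],-1)
def ray(s,uv,z):
    K=s["K"];T=np.linalg.inv(s["camera_from_world"])
    d=T[:3,:3]@np.array([(uv[0]-K[0,2])/K[0,0],-(uv[1]-K[1,2])/K[1,1],-1.]);o=T[:3,3]
    return o+d*(z-o[2])/d[2]
def load(n): return dict(np.load(f"/tmp/{n}.npz"))
E
python3 - <<'E'
from h import *
s=load("top0");w=cloud(s)
for name,(u,v) in dict(rA=(332,188),desk=(300,260),tray=(325,125),colB=(440,155),colC=(425,212),colA=(200,150),cup=(262,182)).items():
    print(name,w[v,u])
for n in["top0","scene0"]:
    s=load(n)
    im=s["image"][...,::-1]
    crops={"top0":[(150,90,150,160),(380,90,150,160),(270,90,150,160)],"scene0":[(90,140,180,170),(370,110,180,160),(225,170,180,170)]}[n]
    out=np.hstack([cv2.resize(im[y:y+h,x:x+ww],(266,300),interpolation=cv2.INTER_CUBIC) for x,y,ww,h in crops])
    cv2.imwrite(f"pics/crop_{n}.png",out)
E
```

```text
rA [ 0.46548575 -0.02298102 -0.00103145]
desk [ 0.25197158  0.06709244 -0.00036094]
tray [0.65781746 0.00085206 0.00555508]
colB [ 0.5517542  -0.32408885  0.07448356]
colC [ 0.38349336 -0.26600903  0.12012242]
colA [0.542435   0.33972376 0.11745544]
cup [0.47895329 0.18515266 0.00437988]
```

Run:
```python
from h import *
im=np.vstack([cv2.imread("pics/crop_top0.png"),cv2.imread("pics/crop_scene0.png")]);cv2.imwrite("pics/crops0.png",im)
```

```text
(no output)
```

View pics/crops0.png

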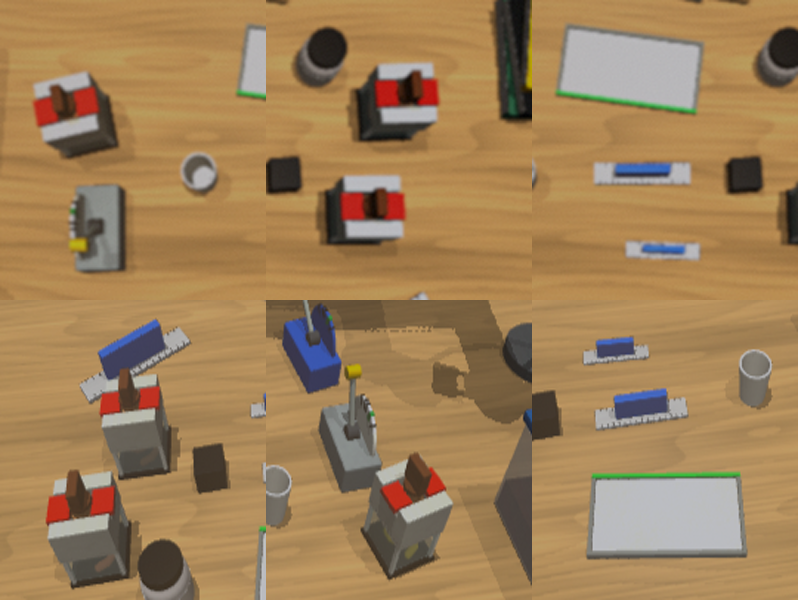

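```bash
cat > meas.py <<'E'
from h import *
def rect(p):
    (c,sz,a)=cv2.minAreaRect(p.astype(np.float32)); return np.round(c,4),np.round(sz,4),round(a,1)
def hsv(s): return cv2.cvtColor(s["image"],cv2.COLOR_RGB2HSV)
if __name__=="__main__":
    for n in["top0","scene0"]:
        s=load(n);w=cloud(s);H=hsv(s);h,sa,v=H[...,0],H[...,1],H[...,2]
        red=((h<6)|(h>174))&(sa>180)&(v>120)
        m,lab,st,ce=cv2.connectedComponentsWithStats(red.astype(np.uint8))
        print(n)
        for i in range(1,m):
            if st[i,4]>30:
                q=w[lab==i]; q=q[(q[:,2]>.11)&(q[:,2]<.126)]
                print(" red",ce[i].round(),st[i,4],"world med",np.round(np.nanmedian(q,0),4), rect(q[:,:2]) if len(q)>5 else "")
        z=w[...,2]
        pl=(z>.112)&(z<.124)&(((sa<60)&(v>120))|red)
        m,lab,st,ce=cv2.connectedComponentsWithStats(pl.astype(np.uint8))
        for i in range(1,m):
            if st[i,4]>150: print(" collar",ce[i].round(),st[i,4],rect(w[lab==i][:,:2]))
        gr=(h>50)&(h<70)&(sa>150)&(v>80)
        m,lab,st,ce=cv2.connectedComponentsWithStats(gr.astype(np.uint8))
        for i in range(1,m):
            if st[i,4]>40: q=w[lab==i];print(" green",ce[i].round(),st[i],rect(q[np.isfinite(q[:,0])][:,:2]),np.nanmedian(q[:,2]))
        bl=(h>105)&(h<125)&(sa>120)
        m,lab,st,ce=cv2.connectedComponentsWithStats(bl.astype(np.uint8))
        for i in range(1,m):
            if st[i,4]>40: q=w[lab==i];q=q[np.isfinite(q[:,0])];zt=np.percentile(q[:,2],90);t=q[q[:,2]>zt-.01];print(" blue",ce[i].round(),st[i,4],rect(t[:,:2]),zt.round(4))
        ye=(h>20)&(h<35)&(sa>180)&(v>150)
        m,lab,st,ce=cv2.connectedComponentsWithStats(ye.astype(np.uint8))
        for i in range(1,m):
            if st[i,4]>10: q=w[lab==i];print(" yellow",ce[i].round(1),st[i],np.nanmedian(q,0).round(4))
        # fins: brown above .14
        fin=(z>.135)&(z<.175)&(w[...,0]>.2)&(abs(w[...,1])<.45)
        m,lab,st,ce=cv2.connectedComponentsWithStats(fin.astype(np.uint8))
        for i in range(1,m):
            if st[i,4]>15: q=w[lab==i];t=q[q[:,2]>.156];print(" fin",ce[i].round(),st[i,4],rect(t[:,:2]) if len(t)>4 else "",q[:,2].max().round(4))
E
python3 meas.py
```

```text
top0
 red [448. 139.] 157 world med [ 0.5856 -0.3321  0.1179] (array([ 0.5841, -0.3331]), array([0.0378, 0.0334]), 2.5)
 red [472. 139.] 118 world med [ 0.5855 -0.3979  0.1183] (array([ 0.5863, -0.3951]), array([0.0356, 0.0297]), 1.2)
 red [198. 144.] 158 world med [0.5597 0.3458 0.1176] (array([0.5601, 0.3457]), array([0.0373, 0.0323]), 12.6)
 red [175. 149.] 134 world med [0.5419 0.407  0.1178] (array([0.5432, 0.407 ]), array([0.0377, 0.0289]), 20.5)
 red [428. 200.] 170 world med [ 0.4167 -0.2757  0.118 ] (array([ 0.4175, -0.2754]), array([0.0362, 0.0328]), 2.0)
 red [452. 200.] 138 world med [ 0.4184 -0.3404  0.1184] (array([ 0.4182, -0.3406]), array([0.0265, 0.0367]), 85.2)
 collar [453. 132.] 359 (array([ 0.5972, -0.3603]), array([0.0636, 0.0881]), 1.1)
 collar [191. 138.] 367 (array([0.5654, 0.3769]), array([0.063 , 0.0902]), 13.8)
 collar [184. 155.] 388 (array([0.5389, 0.3749]), array([0.0636, 0.0879]), 13.4)
 collar [460. 151.] 241 (array([ 0.5529, -0.3649]), array([0.0229, 0.0851]), 4.2)
 collar [435. 192.] 404 (array([ 0.4303, -0.3038]), array([0.0607, 0.0902]), 1.2)
 col
[... 2808 characters left out ...]
1781
 blue [280. 193.] 59 (array([ 0.361 , -0.0562]), array([0.0626, 0.0111]), 88.7) 0.0372
 blue [298. 224.] 132 (array([ 0.4829, -0.0201]), array([0.0133, 0.0867]), 1.4) 0.048
 yellow [394.5 100.3] [391  99   8   4  27] [0.1059 0.3101 0.1208]
 yellow [429.5 146.7] [425 144  10   6  46] [0.3528 0.339  0.1459]
 yellow [ 17.9 318.3] [   0  287   51   77 2592] [ 0.6747 -0.615   0.0767]
 fin [429. 147.] 74  0.1493
 fin [175. 188.] 163 (array([ 0.4178, -0.3056]), array([0.0404, 0.0159]), 1.1) 0.1645
 fin [473. 201.] 231 (array([0.5523, 0.3774]), array([0.041 , 0.0172]), 16.1) 0.1651
 fin [140. 247.] 228 (array([ 0.585 , -0.3626]), array([0.0408, 0.0164]), 1.4) 0.1646
 fin [492. 327.] 234  0.1537
```

```bash
cat >> h.py <<'E'
from scipy.spatial.transform import Rotation as Rn
def ob(tp=None,ydir=None):
    """print state; tp target tcp, ydir desired heading (deg) of tool y axis (mod 180), tool down; gives units"""
    o=monitor.get_obs();R=Rn.from_euler("xyz",o["orientation"],degrees=True).as_matrix()
    print("t",round(o["clock"],2),"p",np.round(o["tool_pos"],4),"F",np.round(o["force"],1),"op",round(o["opening"],4),"ty",np.round(R[:,1],3),"tx",np.round(R[:,0],3),"q",np.round(o["joint_pos"],0))
    if tp is not None: print("  lin units",np.round((np.array(tp)-o["tool_pos"])/.06,2))
    if ydir is not None:
        best=None
        for a in (ydir,ydir+180):
            y=np.array([np.cos(np.radians(a)),np.sin(np.radians(a)),0]);x=np.array([0,0,-1.])
            Rt=np.stack([x,y,np.cross(x,y)],1)
            r=Rn.from_matrix(Rt@R.T).as_rotvec(degrees=True)/5
            print("  rot units",np.round(r,2))
E
python3 - <<'E'
from h import *
ob((.481,-.021,.2),1)
# tray strip line fit
s=load("scene0");w=cloud(s)
for n in["scene0","top0"]:
    s=load(n);H=cv2.cvtColor(s["image"],cv2.COLOR_RGB2HSV)
    g=(H[...,0]>45)&(H[...,0]<75)&(H[...,1]>100)&(H[...,2]>70)
    uv0=(318,269) if n=="scene0" else (325,143)
    vv,uu=np.nonzero(g); k=(abs(uu-uv0[0])<62)&(abs(vv-uv0[1])<14);uu,vv=uu[k],vv[k]
    P=np.array([ray(s,(u,v),.0105) for u,v in zip(uu,vv)])
    l=cv2.fitLine(P[:,:2].astype(np.float32),cv2.DIST_L2,0,.01,.01).ravel();
    t=(P[:,:2]-l[2:])@l[:2];print(n,len(P),"dir",np.degrees(np.arctan2(l[1],l[0])),"mid",l[2:]+l[:2]*(t.max()+t.min())/2,"len",np.ptp(t))
# tray floor rect in scene (white)
    w=cloud(s);z=w[...,2]
    m=(z>.002)&(z<.015)&(abs(w[...,1]-.0)<.15)&(abs(w[...,0]-.653)<.08)
    m2,lab,st,ce=cv2.connectedComponentsWithStats(m.astype(np.uint8));i=1+st[1:,4].argmax()
    print(cv2.minAreaRect(w[lab==i][:,:2].astype(np.float32)))
E
```

```text
t 0.15 p [0.2756 0.6157 0.2258] F [-0.2  0.1 -0.2] op 0.0876 ty [-0.409 -0.913  0.001] tx [-0.    -0.001 -1.   ] q [ 82.  21.   1.  -0. -70. -17.]
  lin units [  3.42 -10.61  -0.43]
  rot units [1.000e-02 1.000e-02 2.302e+01]
  rot units [ 1.000e-02 -1.000e-02 -1.298e+01]
scene0 268 dir 83.10872 mid [0.59666846 0.00906457] len 0.23668735218193196
((0.6480135321617126, 0.0032724887132644653), (0.24800525605678558, 0.14147143065929413), 82.67263793945312)
top0 163 dir 83.390434 mid [0.59680114 0.00791688] len 0.23316416864039524
((0.6610479354858398, -0.0006789416074752808), (0.2669379413127899, 0.15255789458751678), 86.09037780761719)
```

```bash
python3 -m crank '[{"linear":[0.28,-0.88,-0.03],"rot":[0,0,-1],"hand":1},{"linear":[0.28,-0.88,-0.03],"rot":[0,0,-1],"hand":1},{"linear":[0.28,-0.88,-0.03],"rot":[0,0,-1],"hand":1},{"linear":[0.28,-0.88,-0.03],"rot":[0,0,-1],"hand":1},{"linear":[0.28,-0.88,-0.03],"rot":[0,0,-1],"hand":1},{"linear":[0.28,-0.88,-0.03],"rot":[0,0,-1],"hand":1},{"linear":[0.28,-0.88,-0.03],"rot":[0,0,-1],"hand":0.6},{"linear":[0.28,-0.88,-0.03],"rot":[0,0,-1],"hand":0.6},{"linear":[0.28,-0.88,-0.03],"rot":[0,0,-1],"hand":0.6},{"linear":[0.28,-0.88,-0.03],"rot":[0,0,-1],"hand":0.6},{"linear":[0.28,-0.88,-0.03],"rot":[0,0,-1],"hand":0.6},{"linear":[0.28,-0.88,-0.03],"rot":[0,0,-1],"hand":0.6}]'
python3 - <<'E'
from h import *
ob((.481,-.021,.15),1)
s=eyes.snapshot("wrist");cv2.imwrite("pics/w1.png",s["image"][...,::-1])
s=eyes.snapshot("top");cv2.imwrite("pics/t1.png",s["image"][...,::-1]);np.savez("/tmp/top1.npz",**s)
E
```

```text
clock: 1.65
tool_pos: [0.4781, -0.0358, 0.2014]
orientation: [102.6, 89.9, -163.0]
force: [0.9, 0.6, 0.5]
opening: 0.0525
t 1.65 p [ 0.4781 -0.0358  0.2014] F [0.9 0.6 0.5] op 0.0525 ty [-0.997 -0.076  0.001] tx [-0.001 -0.    -1.   ] q [ 19.   3. -25.  -0. -62. -15.]
  lin units [ 0.05  0.25 -0.86]
  rot units [2.000e-02 1.000e-02 3.533e+01]
  rot units [ 0.   -0.02 -0.67]
```

View pics/w1.png

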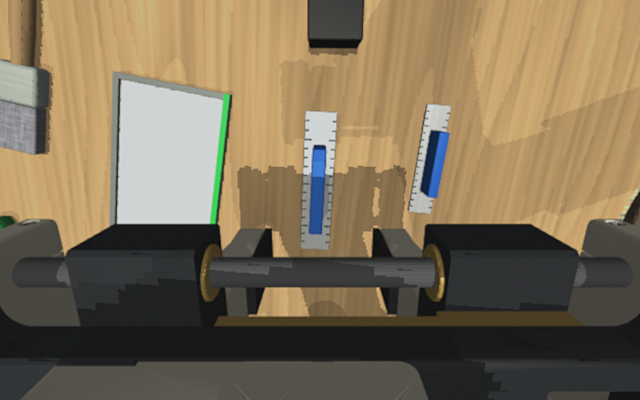

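```bash
python3 -m crank '[{"linear":[0.05,0.25,-0.6],"rot":[0,0,-0.67],"hand":0.6},{"linear":[0,0,-0.7],"rot":[0,0,0],"hand":0.6},{"linear":[0,0,-0.7],"rot":[0,0,0],"hand":0.6},{"linear":[0,0,-0.6],"rot":[0,0,0],"hand":0.6}]'
python3 - <<'E'
from h import *
ob((.482,-.021,.023),1)
E
```

```text
clock: 2.25
tool_pos: [0.4832, -0.0234, 0.0436]
orientation: [-76.5, 89.7, 13.9]
force: [0.3, 0.8, 0.1]
opening: 0.0524
t 2.25 p [ 0.4832 -0.0234  0.0436] F [0.3 0.8 0.1] op 0.0524 ty [-1.    -0.008 -0.005] tx [ 0.005  0.001 -1.   ] q [ 21.  14. -36.   0. -39. -20.]
  lin units [-0.02  0.04 -0.34]
  rot units [ 8.000e-02  2.000e-02 -3.589e+01]
  rot units [-0.01  0.05  0.11]
```

```bash
python3 -m crank '[{"linear":[-0.02,0.04,-0.34],"rot":[0,0.05,0.1],"hand":0.6},{"linear":[0,0,0],"rot":[0,0,0],"hand":0.0},{"linear":[0,0,0],"rot":[0,0,0],"hand":0.0},{"linear":[0,0,0],"rot":[0,0,0],"hand":0.0},{"linear":[0,0,0],"rot":[0,0,0],"hand":0.0}]'
python3 - <<'E'
from h import *
ob((.482,-.021,.032),-6.8)
E
```

```text
clock: 2.88
tool_pos: [0.4812, -0.0204, 0.0225]
orientation: [78.0, 89.9, 169.0]
force: [-0.1, 0.2, 0.9]
opening: 0.0179
t 2.88 p [ 0.4812 -0.0204  0.0225] F [-0.1  0.2  0.9] op 0.0179 ty [-1.    -0.018  0.002] tx [-0.002  0.    -1.   ] q [ 21.  16. -38.  -0. -36. -20.]
  lin units [ 0.01 -0.01  0.16]
  rot units [ 3.000e-02 -1.000e-02  3.443e+01]
  rot units [-0.01 -0.02 -1.57]
```

```bash
python3 -m crank '[{"linear":[0,0,0],"rot":[0,0,0],"hand":0.0},{"linear":[0,0,0.15],"rot":[0,0,0],"hand":0.0},{"linear":[0.4,0.13,0],"rot":[0,0,-0.4],"hand":0.0},{"linear":[0.4,0.13,0],"rot":[0,0,-0.4],"hand":0.0},{"linear":[0.3,0.13,0],"rot":[0,0,-0.4],"hand":0.0},{"linear":[0.2,0.13,0],"rot":[0,0,-0.4],"hand":0.0},{"linear":[0,0,0],"rot":[0,0,0],"hand":0.0}]'
python3 - <<'E'
from h import *
ob((.570,.0115,.0225),-6.8)
s=eyes.snapshot("scene");cv2.imwrite("pics/s2.png",cv2.resize(s["image"][150:330,200:420,::-1],None,fx=3,fy=3));np.savez("/tmp/scene2.npz",**s)
E
```

```text
clock: 3.75
tool_pos: [0.5619, 0.0116, 0.036]
orientation: [-30.9, 89.9, 51.8]
force: [-0.6, -0.2, -0.8]
opening: 0.0138
t 3.75 p [0.5619 0.0116 0.036 ] F [-0.6 -0.2 -0.8] op 0.0138 ty [-0.992  0.126 -0.001] tx [ 0.001  0.002 -1.   ] q [ 21.  21. -27.  -0. -42. -28.]
  lin units [ 0.14 -0.   -0.22]
  rot units [ 2.000e-02  3.000e-02 -3.591e+01]
  rot units [-0.02  0.02  0.09]
```

View pics/s2.png

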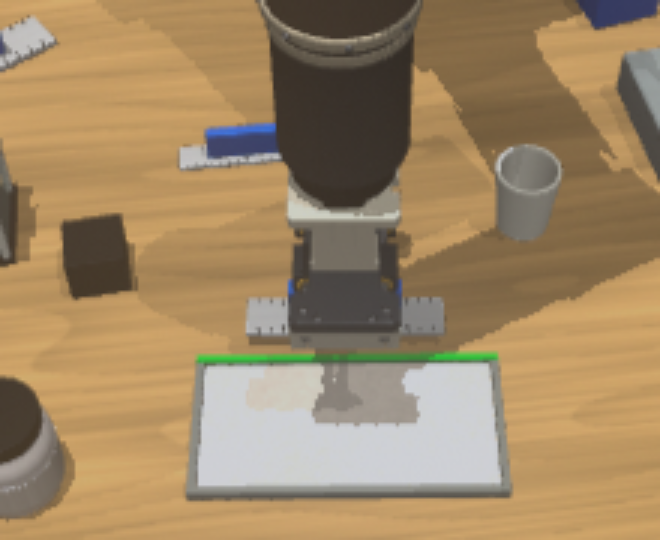

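```bash
python3 -m crank '[{"linear":[0,0,-0.2],"rot":[0,0,0.09],"hand":0.0},{"linear":[0,0,0],"rot":[0,0,0],"hand":0.0},{"linear":[0.15,-0.02,0],"rot":[0,0,0],"hand":0.0},{"linear":[0.07,-0.01,0],"rot":[0,0,0],"hand":0.0},{"linear":[0,0,0],"rot":[0,0,0],"hand":0.0}]'
python3 - <<'E'
from h import *
ob((.5768,.0105,.0225),-6.8)
E
```

```text
clock: 4.42
tool_pos: [0.5737, 0.0084, 0.0233]
orientation: [17.8, 89.9, 101.0]
force: [0.2, -0.0, -1.4]
opening: 0.0136
t 4.42 p [0.5737 0.0084 0.0233] F [ 0.2 -0.  -1.4] op 0.0136 ty [-0.993  0.117  0.   ] tx [-0.     0.001 -1.   ] q [ 20.  23. -26.  -0. -41. -27.]
  lin units [ 0.05  0.04 -0.01]
  rot units [ 1.000e-02 -3.000e-02  3.598e+01]
  rot units [-0.02 -0.   -0.02]
```

```bash
python3 -m crank '[{"linear":[0.04,0,0],"rot":[0,0,0],"hand":0.0},{"linear":[0.03,0,0],"rot":[0,0,0],"hand":0.0}]';python3 -m crank '[{"linear":[0.03,0,0],"rot":[0,0,0],"hand":0.0},{"linear":[0.03,0,0],"rot":[0,0,0],"hand":0.0}]'
```

```text
clock: 4.68
tool_pos: [0.5769, 0.0082, 0.0231]
orientation: [70.7, 89.8, 153.9]
force: [-5.9, 2.8, 2.6]
opening: 0.0141
clock: 4.92
tool_pos: [0.577, 0.008, 0.0228]
orientation: [92.8, 89.5, 176.0]
force: [-8.0, 4.3, 9.3]
opening: 0.0138
```

```bash
python3 -m crank '[{"linear":[0,0,0],"rot":[0,0,0],"hand":0.4},{"linear":[0,0,0],"rot":[0,0,0],"hand":0.4},{"linear":[0,0,0],"rot":[0,0,0],"hand":0.4},{"linear":[0,0,0.3],"rot":[0,0,0],"hand":0.4},{"linear":[0,0,0.8],"rot":[0,0,0],"hand":0.4},{"linear":[0,0,1],"rot":[0,0,0],"hand":0.4},{"linear":[-0.9,0,0.3],"rot":[0,0,0],"hand":0.4},{"linear":[-0.9,0,0.3],"rot":[0,0,0],"hand":0.4}]'
python3 - <<'E'
from h import *
ob((.4176,-.306,.2),91.5)
s=eyes.snapshot("scene");cv2.imwrite("pics/s3.png",cv2.resize(s["image"][150:330,200:420,::-1],None,fx=3,fy=3));np.savez("/tmp/scene3.npz",**s)
s=eyes.snapshot("top");np.savez("/tmp/top3.npz",**s)
E
```

```text
clock: 5.92
tool_pos: [0.4701, 0.0078, 0.1875]
orientation: [102.5, 89.5, -174.3]
force: [-0.2, 0.0, 1.9]
opening: 0.0351
t 5.92 p [0.4701 0.0078 0.1875] F [-0.2  0.   1.9] op 0.0351 ty [-0.993  0.119  0.008] tx [-0.009 -0.001 -1.   ] q [ 25.   3. -27.  -0. -60. -32.]
  lin units [-0.88 -5.23  0.21]
  rot units [ -0.06  -0.09 -16.33]
  rot units [ 0.09 -0.06 19.67]
```

View pics/s3.png

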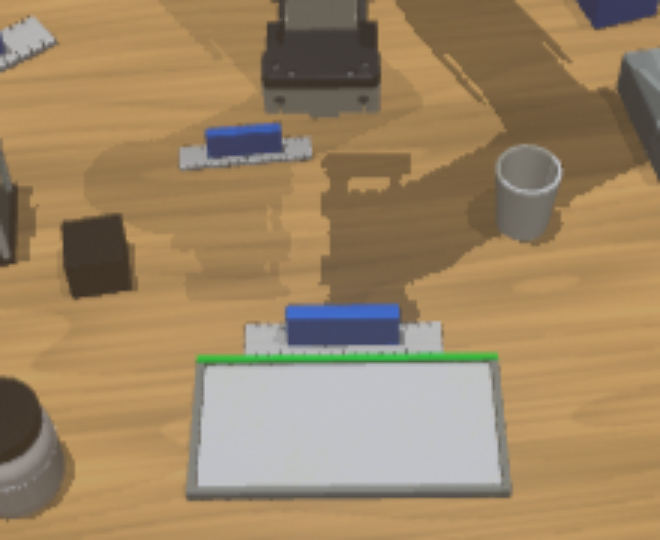

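```bash
python3 -m crank '[{"linear":[-0.05,-0.27,0.05],"rot":[0,0,1],"hand":0.45},{"linear":[-0.05,-0.27,0.05],"rot":[0,0,1],"hand":0.45},{"linear":[-0.05,-0.27,0.05],"rot":[0,0,1],"hand":0.45},{"linear":[-0.05,-0.27,0.05],"rot":[0,0,1],"hand":0.45},{"linear":[-0.05,-0.27,0.05],"rot":[0,0,1],"hand":0.45},{"linear":[-0.05,-0.27,0.05],"rot":[0,0,1],"hand":0.45},{"linear":[-0.05,-0.27,0.05],"rot":[0,0,1],"hand":0.45},{"linear":[-0.05,-0.27,0.05],"rot":[0,0,1],"hand":0.45},{"linear":[-0.05,-0.27,0.05],"rot":[0,0,1],"hand":0.45},{"linear":[-0.05,-0.27,0.05],"rot":[0,0,1],"hand":0.45},{"linear":[-0.05,-0.27,0],"rot":[0,0,1],"hand":0.45},{"linear":[-0.05,-0.27,0],"rot":[0,0,1],"hand":0.45},{"linear":[-0.05,-0.27,0],"rot":[0,0,1],"hand":0.45},{"linear":[-0.05,-0.27,0],"rot":[0,0,1],"hand":0.45},{"linear":[-0.05,-0.27,0],"rot":[0,0,1],"hand":0.45},{"linear":[-0.05,-0.27,0],"rot":[0,0,1],"hand":0.45},{"linear":[-0.05,-0.27,0],"rot":[0,0,1],"hand":0.45},{"linear":[-0.05,-0.27,0],"rot":[0,0,1],"hand":0.45},{"linear":[-0.05,-0.27,0],"rot":[0,0,1],"hand":0.45}]'
python3 - <<'E'
from h import *
ob((.4176,-.306,.2),91.5)
s=load("top3");w=cloud(s)
import meas
for n in ["top3","scene3"]:
    s=load(n);w=cloud(s);H=meas.hsv(s);bl=(H[...,0]>105)&(H[...,0]<125)&(H[...,1]>120)
    u,v=(proj(s,(.577,.008,.046))[0]).astype(int)
    m,lab,st,ce=cv2.connectedComponentsWithStats(bl.astype(np.uint8));
    for i in range(1,m):
        if abs(ce[i]-[u,v]).max()<12: q=w[lab==i];q=q[q[:,2]>.03];print("ruler",meas.rect(q[:,:2]))
E
```

```text
clock: 8.4
tool_pos: [0.4156, -0.3114, 0.2211]
orientation: [-145.5, 89.9, 36.0]
force: [0.6, -0.5, -0.1]
opening: 0.0394
t 8.4 p [ 0.4156 -0.3114  0.2211] F [ 0.6 -0.5 -0.1] op 0.0394 ty [ 0.027 -1.    -0.001] tx [ 0.002  0.001 -1.   ] q [-15.   6. -19.  -0. -65. 107.]
  lin units [ 0.03  0.09 -0.35]
  rot units [-3.000e-02 -3.000e-02  3.599e+01]
  rot units [-0.02  0.02 -0.01]
ruler (array([0.5779, 0.0084]), array([0.0851, 0.0143]), 83.0)
```

```bash
python3 -m crank '[{"linear":[0.03,0.09,-0.4],"rot":[0,0,0],"hand":0.45},{"linear":[0,0,-0.5],"rot":[0,0,0],"hand":0.45},{"linear":[0,0,-0.4],"rot":[0,0,0],"hand":0.45},{"linear":[0,0,0],"rot":[0,0,0],"hand":0.45}]'
python3 - <<'E'
from h import *
ob((.4176,-.306,.133),91.5)
s=eyes.snapshot("wrist");cv2.imwrite("pics/w4.png",s["image"][...,::-1])
E
```

```text
clock: 8.9
tool_pos: [0.4185, -0.3083, 0.1409]
orientation: [-177.7, 89.8, 3.8]
force: [0.3, -0.3, 0.6]
opening: 0.0395
t 8.9 p [ 0.4185 -0.3083  0.1409] F [ 0.3 -0.3  0.6] op 0.0395 ty [ 0.026 -1.    -0.   ] tx [ 0.003  0.    -1.   ] q [-15.  10. -26.  -0. -54. 106.]
  lin units [-0.01  0.04 -0.13]
  rot units [  0.06   0.   -36.  ]
  rot units [-0.    0.04  0.  ]
```

View pics/w4.png

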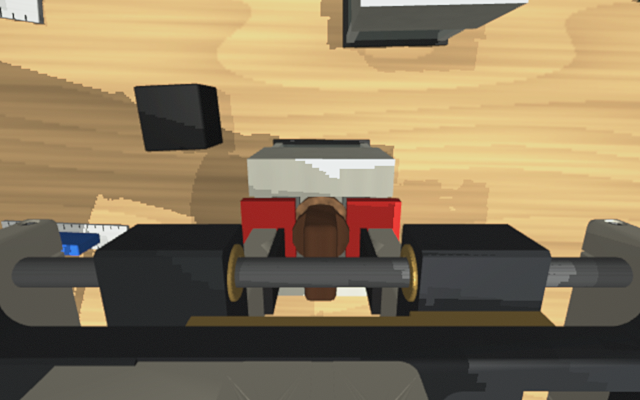

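```bash
python3 -m crank '[{"linear":[-0.01,0.04,-0.12],"rot":[0,0.04,0],"hand":0.45},{"linear":[0,0,0],"rot":[0,0,0],"hand":0},{"linear":[0,0,0],"rot":[0,0,0],"hand":0},{"linear":[0,0,0],"rot":[0,0,0],"hand":0},{"linear":[0,0,0],"rot":[0,0,0],"hand":0}]'
python3 - <<'E'
from h import *
ob((.4176,-.306,.133),91.5)
E
```

```text
clock: 9.57
tool_pos: [0.4206, -0.3067, 0.1375]
orientation: [156.6, 89.6, -21.8]
force: [0.3, 0.4, -1.7]
opening: 0.0157
t 9.57 p [ 0.4206 -0.3067  0.1375] F [ 0.3  0.4 -1.7] op 0.0157 ty [ 0.027 -1.     0.003] tx [ 0.006 -0.002 -1.   ] q [-14.  10. -26.   0. -53. 106.]
  lin units [-0.05  0.01 -0.08]
  rot units [-0.11  0.04 35.99]
  rot units [ 0.03  0.07 -0.01]
```

```bash
python3 -m crank '[{"linear":[0,0.07,0],"rot":[-0.75,-0.02,0],"hand":0},{"linear":[0,0.07,-0.01],"rot":[-0.75,-0.02,0],"hand":0},{"linear":[0,0.07,-0.01],"rot":[-0.75,-0.02,0],"hand":0}]'
python3 - <<'E'
from h import *
ob()
E
```

```text
clock: 9.95
tool_pos: [0.4213, -0.2966, 0.1382]
orientation: [92.1, 78.1, -86.5]
force: [-3.6, -4.2, 4.8]
opening: 0.0159
t 9.95 p [ 0.4213 -0.2966  0.1382] F [-3.6 -4.2  4.8] op 0.0159 ty [ 0.024 -0.978  0.205] tx [ 0.013 -0.205 -0.979] q [ -5.   6. -39.  17. -45.  84.]
```

```bash
python3 -m crank '[{"linear":[0,0.08,-0.03],"rot":[0,0,0],"hand":0},{"linear":[0,0.02,0],"rot":[0,0,0],"hand":0}]'
python3 - <<'E'
from h import *
ob()
for n in ["scene","top"]:
    s=eyes.snapshot(n);np.savez(f"/tmp/{n}4.npz",**s)
s=load("scene4");cv2.imwrite("pics/s4.png",cv2.resize(s["image"][150:280,110:250,::-1],None,fx=4,fy=4))
E
```

```text
clock: 10.2
tool_pos: [0.4211, -0.2922, 0.1387]
orientation: [91.7, 77.8, -86.6]
force: [0.6, -13.2, -4.5]
opening: 0.0159
t 10.2 p [ 0.4211 -0.2922  0.1387] F [  0.6 -13.2  -4.5] op 0.0159 ty [ 0.029 -0.977  0.211] tx [ 0.013 -0.211 -0.977] q [ -4.   6. -39.  17. -45.  83.]
```

View pics/s4.png

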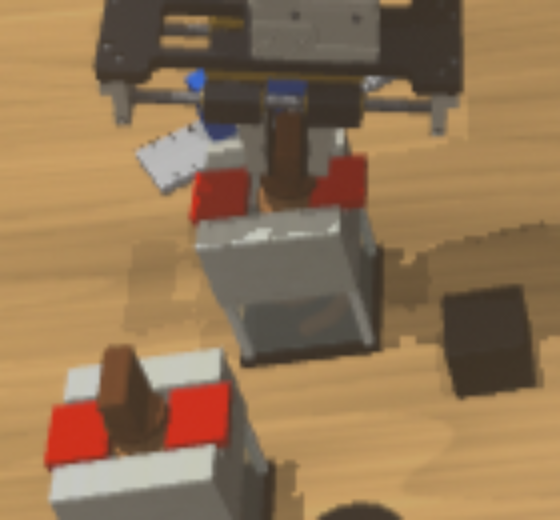

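```bash
python3 -m crank '[{"linear":[0,-0.08,0],"rot":[0.8,0.02,0],"hand":0},{"linear":[0,-0.08,0],"rot":[0.8,0.02,0],"hand":0},{"linear":[0,-0.08,0],"rot":[0.8,0.02,0],"hand":0},{"linear":[0,-0.08,0],"rot":[0.8,0.02,0],"hand":0},{"linear":[0,-0.08,0],"rot":[0.8,0.02,0],"hand":0},{"linear":[0,-0.08,0],"rot":[0.8,0.02,0],"hand":0}]'
python3 - <<'E'
from h import *
ob((.4211,-.321,.1375))
E
```

```text
clock: 11.05
tool_pos: [0.4216, -0.3184, 0.1396]
orientation: [-93.3, 77.0, 88.7]
force: [-0.6, 4.1, 2.2]
opening: 0.0162
t 11.05 p [ 0.4216 -0.3184  0.1396] F [-0.6  4.1  2.2] op 0.0162 ty [ 0.035 -0.974 -0.225] tx [ 0.005  0.225 -0.974] q [-25.  16. -13. -13. -66. 123.]
  lin units [-0.01 -0.04 -0.03]
```

```bash
python3 -m crank '[{"linear":[0,-0.06,-0.01],"rot":[0,0,0],"hand":0},{"linear":[0,-0.02,0],"rot":[0,0,0],"hand":0}]'
python3 - <<'E'
from h import *
ob((.4206,-.306,.1375),91.5)
E
```

```text
clock: 11.3
tool_pos: [0.4216, -0.3221, 0.1385]
orientation: [-93.2, 76.7, 88.6]
force: [0.3, 8.2, 5.1]
opening: 0.0157
t 11.3 p [ 0.4216 -0.3221  0.1385] F [0.3 8.2 5.1] op 0.0157 ty [ 0.032 -0.973 -0.229] tx [ 0.006  0.229 -0.973] q [-26.  17. -13. -13. -66. 123.]
  lin units [-0.02  0.27 -0.02]
  rot units [-0.11 -4.15 35.7 ]
  rot units [-2.65  0.07 -0.06]
```

Both jaws pushed; upright, then lift gently.

```bash
python3 -m crank '[{"linear":[0,0.09,0],"rot":[-0.88,0.02,0],"hand":0},{"linear":[0,0.09,0],"rot":[-0.88,0.02,0],"hand":0},{"linear":[0,0.09,0],"rot":[-0.88,0.02,0],"hand":0},{"linear":[0,0,0],"rot":[0,0,0],"hand":0}]'
python3 - <<'E'
from h import *
ob((.4206,-.306,.1375),91.5)
E
```

```text
clock: 11.8
tool_pos: [0.4226, -0.3053, 0.1385]
orientation: [116.6, 89.4, -61.5]
force: [-1.0, -1.6, -2.4]
opening: 0.0158
t 11.8 p [ 0.4226 -0.3053  0.1385] F [-1.  -1.6 -2.4] op 0.0158 ty [ 0.033 -0.999  0.009] tx [ 0.005 -0.009 -1.   ] q [-14.  10. -26.   1. -53. 106.]
  lin units [-0.03 -0.01 -0.02]
  rot units [-0.09  0.16 35.92]
  rot units [ 0.1   0.06 -0.08]
```

```bash
python3 -m crank '[{"linear":[0,-0.01,0.08],"rot":[0.1,0.06,0],"hand":0},{"linear":[0,0,0.08],"rot":[0,0,0],"hand":0}]';python3 -m crank '[{"linear":[0,0,0.1],"rot":[0,0,0],"hand":0},{"linear":[0,0,0.2],"rot":[0,0,0],"hand":0}]'
```

```text
clock: 12.05
tool_pos: [0.4231, -0.3059, 0.1486]
orientation: [-88.1, 89.9, 93.8]
force: [0.3, -0.9, -0.9]
opening: 0.0156
clock: 12.3
tool_pos: [0.4231, -0.3067, 0.1672]
orientation: [-77.9, 89.8, 103.9]
force: [1.1, -0.4, -0.9]
opening: 0.0154
```

```bash
python3 -m crank '[{"linear":[0,0,0.5],"rot":[0,0,0],"hand":0},{"linear":[0,0.1,0.5],"rot":[0,0,0],"hand":0},{"linear":[0.5,0.6,0],"rot":[0,0,0],"hand":0},{"linear":[0.6,0.6,0],"rot":[0,0,0],"hand":0},{"linear":[0.6,0.6,0],"rot":[0,0,0],"hand":0},{"linear":[0.6,0.6,0],"rot":[0,0,0],"hand":0},{"linear":[0.6,0.6,0],"rot":[0,0,0],"hand":0},{"linear":[0.6,0.5,0],"rot":[0,0,0],"hand":0},{"linear":[0.3,0.2,0],"rot":[0,0,0],"hand":0}]'
python3 - <<'E'
from h import *
ob((.667,-.075,.0755),91)
s=eyes.snapshot("scene");cv2.imwrite("pics/s5.png",s["image"][...,::-1])
E
```

```text
clock: 13.42
tool_pos: [0.6575, -0.0742, 0.2386]
orientation: [-159.0, 89.5, 22.4]
force: [-0.3, -0.9, -2.0]
opening: 0.0157
t 13.43 p [ 0.6575 -0.0742  0.2386] F [-0.3 -0.9 -2. ] op 0.0157 ty [ 0.025 -1.    -0.003] tx [ 0.008  0.003 -1.   ] q [ 10.  19.  -0.  -0. -70.  81.]
  lin units [ 0.16 -0.01 -2.72]
  rot units [-0.14 -0.06 35.91]
  rot units [-0.04  0.09 -0.09]
```

View pics/s5.png

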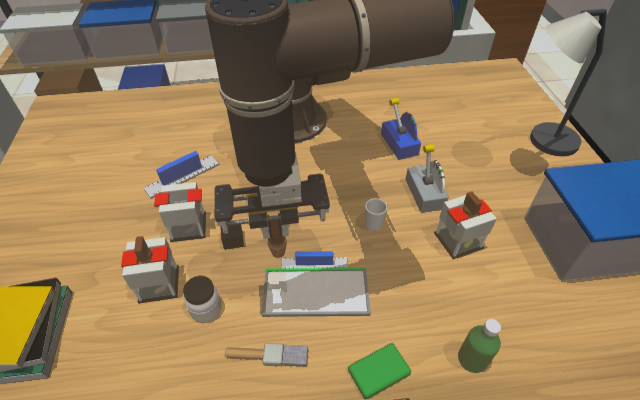

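```bash
python3 -m crank '[{"linear":[0.1,0,-0.6],"rot":[0,0.09,0],"hand":0},{"linear":[0.05,0,-0.7],"rot":[0,0,0],"hand":0},{"linear":[0,0,-0.6],"rot":[0,0,0],"hand":0},{"linear":[0,0,-0.5],"rot":[0,0,0],"hand":0},{"linear":[0,0,0],"rot":[0,0,0],"hand":0}]'
python3 - <<'E'
from h import *
ob((.667,-.075,.0755),91)
E
```

```text
clock: 14.1
tool_pos: [0.6699, -0.074, 0.0938]
orientation: [-132.9, 89.7, 48.5]
force: [-0.1, -0.4, -2.0]
opening: 0.0162
t 14.1 p [ 0.6699 -0.074   0.0938] F [-0.1 -0.4 -2. ] op 0.0162 ty [ 0.025 -1.    -0.004] tx [ 0.003  0.004 -1.   ] q [ 10.  26.  -9.  -0. -55.  81.]
  lin units [-0.05 -0.02 -0.31]
  rot units [-0.06 -0.07 35.91]
  rot units [-0.04  0.04 -0.09]
```

```bash
python3 -m crank '[{"linear":[-0.05,0,-0.2],"rot":[-0.04,0.04,0],"hand":0},{"linear":[0,0,-0.08],"rot":[0,0,0],"hand":0},{"linear":[0,0,-0.04],"rot":[0,0,0],"hand":0}]'
python3 - <<'E'
from h import *
ob((.667,-.075,.0735),91)
E
```

```text
clock: 14.48
tool_pos: [0.669, -0.0743, 0.0778]
orientation: [-179.6, 89.7, 1.8]
force: [-0.1, 0.1, -1.6]
opening: 0.0157
t 14.47 p [ 0.669  -0.0743  0.0778] F [-0.1  0.1 -1.6] op 0.0157 ty [ 0.025 -1.    -0.   ] tx [ 0.005  0.    -1.   ] q [ 10.  27. -10.   0. -53.  81.]
  lin units [-0.03 -0.01 -0.07]
  rot units [-0.09 -0.   35.91]
  rot units [-0.    0.06 -0.09]
```

```bash
python3 -m crank '[{"linear":[0,0,-0.06],"rot":[0,0,0],"hand":0},{"linear":[0,0,-0.04],"rot":[0,0,0],"hand":0}]'; python3 -m crank '[{"linear":[0,0,-0.02],"rot":[0,0,0],"hand":0}]'
```

```text
clock: 14.72
tool_pos: [0.6699, -0.0743, 0.0732]
orientation: [179.4, 89.6, 0.9]
force: [-2.9, 1.5, 10.8]
opening: 0.0158
clock: 14.85
tool_pos: [0.6699, -0.0742, 0.0732]
orientation: [177.8, 89.6, -0.7]
force: [-4.4, 2.7, 10.2]
opening: 0.0159
```

Contact with the floor. Release, rise.

```bash
python3 -m crank '[{"linear":[0,0,0],"rot":[0,0,0],"hand":0.4},{"linear":[0,0,0],"rot":[0,0,0],"hand":0.4},{"linear":[0,0,0],"rot":[0,0,0],"hand":0.4},{"linear":[0,0,0.3],"rot":[0,0,0],"hand":0.4},{"linear":[0,0,0.6],"rot":[0,0,0],"hand":0.4},{"linear":[0,0,1],"rot":[0,0,0],"hand":0.4},{"linear":[0,0,0.8],"rot":[0,0,0],"hand":0.4}]'
python3 - <<'E'
from h import *
ob((.585,-.363,.215),92.5)
s=eyes.snapshot("scene");cv2.imwrite("pics/s6.png",s["image"][...,::-1])
E
```

```text
clock: 15.72
tool_pos: [0.668, -0.0748, 0.2396]
orientation: [149.0, 89.8, -29.5]
force: [0.9, 0.7, -0.5]
opening: 0.0349
t 15.72 p [ 0.668  -0.0748  0.2396] F [ 0.9  0.7 -0.5] op 0.0349 ty [ 0.026 -1.     0.002] tx [ 0.003 -0.002 -1.   ] q [ 10.  20.   1.   0. -71.  81.]
  lin units [-1.38 -4.8  -0.41]
  rot units [ 5.00e-02 -3.00e-02 -3.58e+01]
  rot units [0.02 0.03 0.2 ]
```

View pics/s6.png

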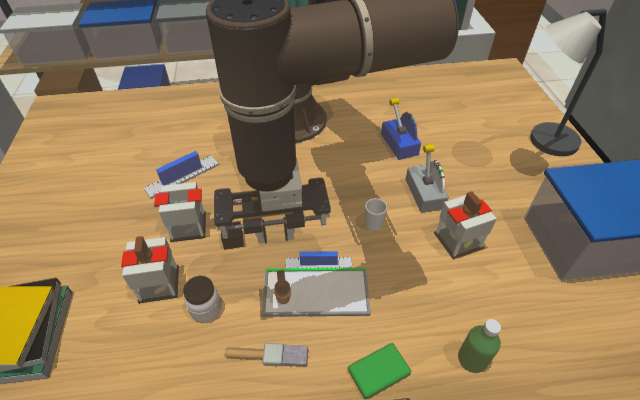

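```bash
python3 -m crank '[{"linear":[-0.23,-0.8,0],"rot":[0,0,0.1],"hand":0.45},{"linear":[-0.23,-0.8,0],"rot":[0,0,0.1],"hand":0.45},{"linear":[-0.23,-0.8,0],"rot":[0,0,0],"hand":0.45},{"linear":[-0.23,-0.8,0],"rot":[0,0,0],"hand":0.45},{"linear":[-0.23,-0.8,0],"rot":[0,0,0],"hand":0.45},{"linear":[-0.23,-0.8,0],"rot":[0,0,0],"hand":0.45},{"linear":[0,0,-0.3],"rot":[0,0,0],"hand":0.45},{"linear":[0,0,0],"rot":[0,0,0],"hand":0.45}]'
python3 - <<'E'
from h import *
ob((.585,-.363,.142),92.5)
import meas
for n in ["scene","top"]:
    s=eyes.snapshot(n);np.savez(f"/tmp/{n}7.npz",**s);w=cloud(s);H=meas.hsv(s);bl=(H[...,0]>105)&(H[...,0]<125)&(H[...,1]>120)
    m,lab,st,ce=cv2.connectedComponentsWithStats(bl.astype(np.uint8));
    for i in range(1,m):
        q=w[lab==i];c=np.nanmedian(q,0)
        if st[i,4]>30 and abs(c[1]-.02)<.1 and .4<c[0]<.65: q=q[q[:,2]>.03];print("ruler",n,ce[i],st[i,4],meas.rect(q[:,:2]))
s=load("scene7");cv2.imwrite("pics/s7.png",cv2.resize(s["image"][180:330,230:400,::-1],None,fx=4,fy=4))
E
```

```text
clock: 16.77
tool_pos: [0.586, -0.3716, 0.2416]
orientation: [167.2, 88.4, -10.0]
force: [0.1, 1.2, -0.2]
opening: 0.0396
t 16.77 p [ 0.586  -0.3716  0.2416] F [ 0.1  1.2 -0.2] op 0.0396 ty [ 0.048 -0.999  0.006] tx [ 0.027 -0.005 -1.   ] q [-16.  21.   3.  -0. -71. 109.]
  lin units [-0.02  0.14 -1.66]
  rot units [-0.48  0.09 35.95]
  rot units [ 0.06  0.31 -0.05]
ruler scene [317.90217391 253.98913043] 184 (array([0.5783, 0.0178]), array([0.0851, 0.0139]), 83.0)
ruler top [318.95348837 147.5503876 ] 129 (array([0.5765, 0.0179]), array([0.0831, 0.0119]), 83.2)
```

View pics/s7.png

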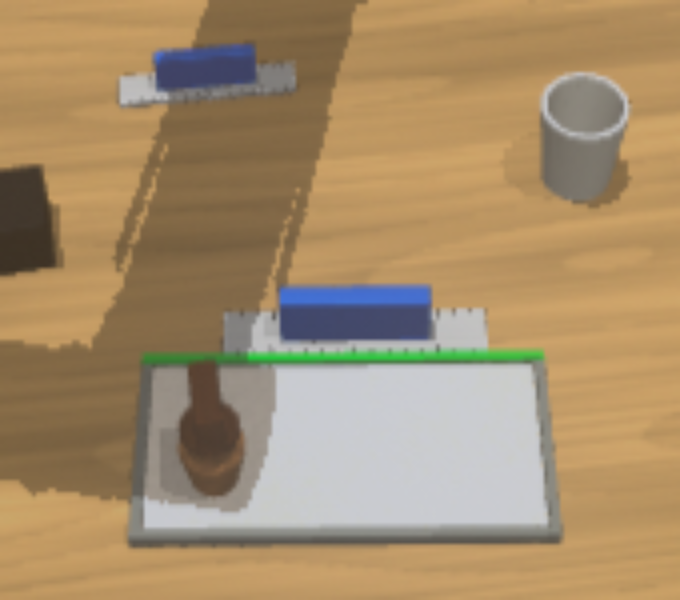

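```bash
python3 -m crank '[{"linear":[0,0.14,-0.5],"rot":[0.06,0.31,-0.05],"hand":0.45},{"linear":[0,0,-0.5],"rot":[0,0,0],"hand":0.45},{"linear":[0,0,-0.5],"rot":[0,0,0],"hand":0.45},{"linear":[0,0,0],"rot":[0,0,0],"hand":0.45}]'
python3 - <<'E'
from h import *
ob((.585,-.363,.136),92.5)
s=eyes.snapshot("wrist");cv2.imwrite("pics/w8.png",s["image"][...,::-1])
E
```

```text
clock: 17.38
tool_pos: [0.5898, -0.3582, 0.1531]
orientation: [146.5, 89.8, -30.6]
force: [0.3, -0.2, -0.2]
opening: 0.0393
t 17.38 p [ 0.5898 -0.3582  0.1531] F [ 0.3 -0.2 -0.2] op 0.0393 ty [ 0.051 -0.999  0.002] tx [ 0.004 -0.002 -1.   ] q [-15.  25.  -3.   0. -62. 108.]
  lin units [-0.08 -0.08 -0.28]
  rot units [-0.07  0.04 35.92]
  rot units [ 0.02  0.04 -0.08]
```

View pics/w8.png

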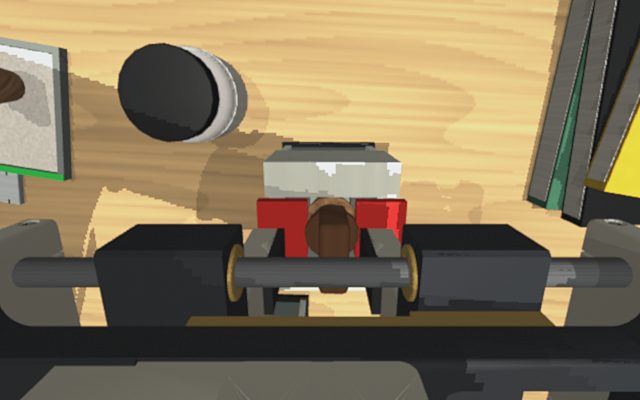

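```bash
python3 -m crank '[{"linear":[-0.05,-0.08,-0.15],"rot":[0.02,0.04,-0.05],"hand":0.45},{"linear":[-0.03,0,-0.12],"rot":[0,0,0],"hand":0.45},{"linear":[0,0,0],"rot":[0,0,0],"hand":0.45}]'
python3 - <<'E'
from h import *
ob((.585,-.363,.136),92.5)
E
```

```text
clock: 17.8
tool_pos: [0.5877, -0.3641, 0.1413]
orientation: [148.6, 89.6, -28.7]
force: [-0.2, -0.1, 1.1]
opening: 0.0391
t 17.8 p [ 0.5877 -0.3641  0.1413] F [-0.2 -0.1  1.1] op 0.0391 ty [ 0.048 -0.999  0.004] tx [ 0.007 -0.004 -1.   ] q [-16.  25.  -4.   0. -61. 108.]
  lin units [-0.05  0.02 -0.09]
  rot units [-0.12  0.07 35.95]
  rot units [ 0.04  0.08 -0.05]
```

```bash
python3 -m crank '[{"linear":[-0.04,0.02,-0.1],"rot":[0.04,0.08,-0.05],"hand":0.45},{"linear":[0,0,0],"rot":[0,0,0],"hand":0},{"linear":[0,0,0],"rot":[0,0,0],"hand":0},{"linear":[0,0,0],"rot":[0,0,0],"hand":0},{"linear":[0,0,0],"rot":[0,0,0],"hand":0}]'
python3 - <<'E'
from h import *
ob((.585,-.363,.136),92.5)
E
```

```text
clock: 18.42
tool_pos: [0.5854, -0.3632, 0.1359]
orientation: [133.9, 90.0, -43.6]
force: [0.2, -0.1, -0.7]
opening: 0.016
t 18.43 p [ 0.5854 -0.3632  0.1359] F [ 0.2 -0.1 -0.7] op 0.016 ty [ 0.043 -0.999  0.001] tx [ 0.001 -0.001 -1.   ] q [-16.  25.  -4.   0. -60. 108.]
  lin units [-0.01  0.    0.  ]
  rot units [ 1.000e-02 -1.000e-02 -3.599e+01]
  rot units [0.01 0.01 0.01]
```

```bash
python3 -m crank '[{"linear":[0,0.08,0],"rot":[-0.75,-0.03,0],"hand":0},{"linear":[0,0.08,-0.01],"rot":[-0.75,-0.03,0],"hand":0},{"linear":[0,0.08,-0.02],"rot":[-0.75,-0.03,0],"hand":0},{"linear":[0,0.04,-0.02],"rot":[0,0,0],"hand":0}]'
python3 - <<'E'
from h import *
ob((.585,-.349,.135))
E
```

```text
clock: 18.92
tool_pos: [0.5857, -0.3514, 0.1367]
orientation: [90.5, 78.0, -87.1]
force: [-0.3, -7.9, 0.3]
opening: 0.016
t 18.93 p [ 0.5857 -0.3514  0.1367] F [-0.3 -7.9  0.3] op 0.016 ty [ 0.042 -0.977  0.208] tx [ 0.011 -0.208 -0.978] q [ -8.  22. -17.  16. -50.  91.]
  lin units [-0.01  0.04 -0.03]
```

```bash
python3 -m crank '[{"linear":[0,0.05,-0.02],"rot":[0,0,0],"hand":0},{"linear":[0,0.01,0],"rot":[0,0,0],"hand":0},{"linear":[0,-0.08,0],"rot":[0.8,0.03,0],"hand":0},{"linear":[0,-0.08,0],"rot":[0.8,0.03,0],"hand":0},{"linear":[0,-0.08,0],"rot":[0.8,0.03,0],"hand":0},{"linear":[0,-0.08,0],"rot":[0.8,0.03,0],"hand":0},{"linear":[0,-0.08,0],"rot":[0.8,0.03,0],"hand":0},{"linear":[0,-0.08,-0.02],"rot":[0.8,0.03,0],"hand":0},{"linear":[0,-0.04,-0.02],"rot":[0,0,0],"hand":0}]'
python3 - <<'E'
from h import *
ob((.5857,-.379,.135))
E
```

```text
clock: 20.05
tool_pos: [0.5871, -0.3779, 0.1367]
orientation: [-92.7, 76.4, 90.2]
force: [-4.5, 8.6, 12.9]
opening: 0.0157
t 20.05 p [ 0.5871 -0.3779  0.1367] F [-4.5  8.6 12.9] op 0.0157 ty [ 0.051 -0.971 -0.234] tx [-0.001  0.235 -0.972] q [-24.  31.  10. -13. -75. 121.]
  lin units [-0.02 -0.02 -0.03]
```

```bash
python3 -m crank '[{"linear":[0,0.08,0.02],"rot":[-0.9,-0.03,0],"hand":0},{"linear":[0,0.08,0],"rot":[-0.9,-0.03,0],"hand":0},{"linear":[0,0.08,0],"rot":[-0.9,-0.03,0],"hand":0},{"linear":[0,0,0],"rot":[0,0,0],"hand":0}]'
python3 - <<'E'
from h import *
ob((.586,-.363,.136),92.5)
E
```

```text
clock: 20.55
tool_pos: [0.5864, -0.3633, 0.1372]
orientation: [-166.3, 89.6, 16.6]
force: [-1.3, 0.1, -1.6]
opening: 0.016
t 20.55 p [ 0.5864 -0.3633  0.1372] F [-1.3  0.1 -1.6] op 0.016 ty [ 0.052 -0.999 -0.002] tx [ 0.007  0.002 -1.   ] q [-16.  25.  -4.  -0. -60. 109.]
  lin units [-0.01  0.01 -0.02]
  rot units [-0.13 -0.04 35.91]
  rot units [-0.02  0.08 -0.09]
```

```bash
python3 -m crank '[{"linear":[0,0,0.08],"rot":[0,0.08,0],"hand":0},{"linear":[0,0,0.08],"rot":[0,0,0],"hand":0}]';python3 -m crank '[{"linear":[0,0,0.1],"rot":[0,0,0],"hand":0},{"linear":[0,0,0.2],"rot":[0,0,0],"hand":0}]'
```

```text
clock: 20.8
tool_pos: [0.5868, -0.3634, 0.1469]
orientation: [-95.1, 89.7, 87.8]
force: [0.3, -0.4, -1.1]
opening: 0.016
clock: 21.05
tool_pos: [0.5868, -0.3643, 0.1653]
orientation: [-90.5, 89.6, 92.3]
force: [0.2, -0.2, -1.0]
opening: 0.0158
```

```bash
python3 -m crank '[{"linear":[0,0,0.5],"rot":[0,0,0],"hand":0},{"linear":[0,0.1,0.5],"rot":[0,0,0],"hand":0},{"linear":[0.2,0.85,0],"rot":[0,0,0],"hand":0},{"linear":[0.2,0.85,0],"rot":[0,0,0],"hand":0},{"linear":[0.2,0.85,0],"rot":[0,0,0],"hand":0},{"linear":[0.2,0.85,0],"rot":[0,0,0],"hand":0},{"linear":[0.2,0.85,0],"rot":[0,0,0],"hand":0},{"linear":[0.2,0.85,0],"rot":[0,0,0],"hand":0},{"linear":[0.2,0.8,0],"rot":[0,0,0],"hand":0},{"linear":[0,0,0],"rot":[0,0,0],"hand":0}]'
python3 - <<'E'
from h import *
ob((.674,0,.074),92)
E
```

```text
clock: 22.3
tool_pos: [0.6739, 0.0038, 0.2382]
orientation: [-148.6, 89.2, 34.0]
force: [-0.6, -0.3, -1.8]
opening: 0.0158
t 22.3 p [0.6739 0.0038 0.2382] F [-0.6 -0.3 -1.8] op 0.0158 ty [ 0.045 -0.999 -0.007] tx [ 0.011  0.007 -1.   ] q [ 17.  20.   1.  -0. -71.  76.]
  lin units [ 0.   -0.06 -2.74]
  rot units [-0.2  -0.13 35.88]
  rot units [-0.09  0.13 -0.12]
```

```bash
python3 -m crank '[{"linear":[0,-0.05,-0.6],"rot":[-0.09,0.13,0],"hand":0},{"linear":[0,0,-0.7],"rot":[0,0,0],"hand":0},{"linear":[0,0,-0.7],"rot":[0,0,0],"hand":0},{"linear":[0,0,-0.5],"rot":[0,0,0],"hand":0},{"linear":[0,0,0],"rot":[0,0,0],"hand":0}]'
python3 - <<'E'
from h import *
ob((.674,0,.074),92)
E
```

```text
clock: 22.92
tool_pos: [0.6752, -0.0015, 0.0897]
orientation: [-176.4, 89.7, 6.2]
force: [0.2, 0.5, -1.1]
opening: 0.0156
t 22.93 p [ 0.6752 -0.0015  0.0897] F [ 0.2  0.5 -1.1] op 0.0156 ty [ 0.044 -0.999 -0.   ] tx [ 0.005  0.001 -1.   ] q [ 16.  26.  -9.   0. -54.  76.]
  lin units [-0.02  0.02 -0.26]
  rot units [-1.00e-01 -1.00e-02  3.59e+01]
  rot units [-0.01  0.06 -0.1 ]
```

```bash
python3 -m crank '[{"linear":[-0.02,0,-0.18],"rot":[0,0.06,0],"hand":0},{"linear":[0,0,-0.08],"rot":[0,0,0],"hand":0},{"linear":[0,0,-0.05],"rot":[0,0,0],"hand":0}]'; python3 -m crank '[{"linear":[0,0,-0.04],"rot":[0,0,0],"hand":0}]'
```

```text
clock: 23.3
tool_pos: [0.6765, -0.002, 0.0746]
orientation: [-168.3, 89.7, 14.2]
force: [-0.2, -0.8, -0.4]
opening: 0.0157
clock: 23.42
tool_pos: [0.6768, -0.0019, 0.0727]
orientation: [-168.5, 89.6, 14.0]
force: [-0.2, 0.2, -0.9]
opening: 0.0159
```

```bash
python3 -m crank '[{"linear":[0,0,-0.04],"rot":[0,0,0],"hand":0}]'; python3 -m crank '[{"linear":[0,0,-0.03],"rot":[0,0,0],"hand":0}]'
```

```text
clock: 23.55
tool_pos: [0.6774, -0.0019, 0.0717]
orientation: [-172.7, 89.5, 9.9]
force: [-5.2, 0.4, 15.6]
opening: 0.0158
clock: 23.68
tool_pos: [0.6775, -0.0018, 0.0717]
orientation: [-175.4, 89.5, 7.2]
force: [-5.1, 1.3, 12.6]
opening: 0.0159
```

```bash
python3 -m crank '[{"linear":[0,0,0],"rot":[0,0,0],"hand":0.4},{"linear":[0,0,0],"rot":[0,0,0],"hand":0.4},{"linear":[0,0,0],"rot":[0,0,0],"hand":0.4},{"linear":[0,0,0.3],"rot":[0,0,0],"hand":0.4},{"linear":[0,0,0.6],"rot":[0,0,0],"hand":0.4},{"linear":[0,0,1],"rot":[0,0,0],"hand":0.4},{"linear":[0,0,0.8],"rot":[0,0,0],"hand":0.4}]'
python3 - <<'E'
from h import *
ob((.5515,.377,.22),104)
s=eyes.snapshot("scene");cv2.imwrite("pics/s9.png",s["image"][...,::-1])
E
```

```text
clock: 24.55
tool_pos: [0.6757, -0.0024, 0.2381]
orientation: [167.2, 89.8, -10.2]
force: [0.8, -0.1, -0.1]
opening: 0.035
t 24.55 p [ 0.6757 -0.0024  0.2381] F [ 0.8 -0.1 -0.1] op 0.035 ty [ 0.045 -0.999  0.001] tx [ 0.004 -0.001 -1.   ] q [ 16.  20.   1.   0. -71.  76.]
  lin units [-2.07  6.32 -0.3 ]
  rot units [ 7.000e-02 -1.000e-02 -3.372e+01]
  rot units [0.   0.05 2.28]
```

View pics/s9.png

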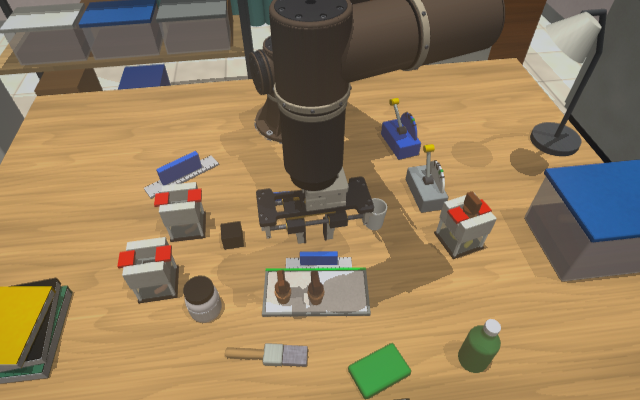

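```bash
python3 -m crank '[{"linear":[-0.26,0.79,0],"rot":[0,0,0.29],"hand":0.45},{"linear":[-0.26,0.79,0],"rot":[0,0,0.29],"hand":0.45},{"linear":[-0.26,0.79,0],"rot":[0,0,0.29],"hand":0.45},{"linear":[-0.26,0.79,0],"rot":[0,0,0.29],"hand":0.45},{"linear":[-0.26,0.79,0],"rot":[0,0,0.29],"hand":0.45},{"linear":[-0.26,0.79,0],"rot":[0,0,0.29],"hand":0.45},{"linear":[-0.26,0.79,0],"rot":[0,0,0.29],"hand":0.45},{"linear":[-0.26,0.79,0],"rot":[0,0,0.29],"hand":0.45},{"linear":[0,0,-0.3],"rot":[0,0,0],"hand":0.45},{"linear":[0,0,0],"rot":[0,0,0],"hand":0.45}]'
python3 - <<'E'
from h import *
ob((.5515,.377,.155),104)
E
```

```text
clock: 25.85
tool_pos: [0.5501, 0.3873, 0.2418]
orientation: [-172.5, 88.3, 22.0]
force: [1.1, -0.7, -0.3]
opening: 0.0394
t 25.85 p [0.5501 0.3873 0.2418] F [ 1.1 -0.7 -0.3] op 0.0394 ty [ 0.251 -0.968 -0.004] tx [ 0.028  0.011 -1.   ] q [ 52.  19.  -0.   1. -69.  52.]
  lin units [ 0.02 -0.17 -1.45]
  rot units [-0.5  -0.2  35.89]
  rot units [-0.13  0.32 -0.11]
```

```bash
python3 -m crank '[{"linear":[0,-0.17,-0.5],"rot":[-0.13,0.32,-0.1],"hand":0.45},{"linear":[0,0,-0.5],"rot":[0,0,0],"hand":0.45},{"linear":[0,0,-0.5],"rot":[0,0,0],"hand":0.45},{"linear":[0,0,0],"rot":[0,0,0],"hand":0.45}]'
python3 - <<'E'
from h import *
ob((.5515,.377,.136),104)
s=eyes.snapshot("wrist");cv2.imwrite("pics/w10.png",s["image"][...,::-1])
E
```

```text
clock: 26.35
tool_pos: [0.5522, 0.3722, 0.1515]
orientation: [-52.1, 90.0, 141.7]
force: [-0.5, 0.2, 0.1]
opening: 0.0394
t 26.35 p [0.5522 0.3722 0.1515] F [-0.5  0.2  0.1] op 0.0394 ty [ 0.237 -0.971 -0.   ] tx [-0.  0. -1.] q [ 51.  23.  -6.  -0. -61.  53.]
  lin units [-0.01  0.08 -0.26]
  rot units [ -0.     0.   -35.94]
  rot units [-0.   -0.    0.06]
```

View pics/w10.png

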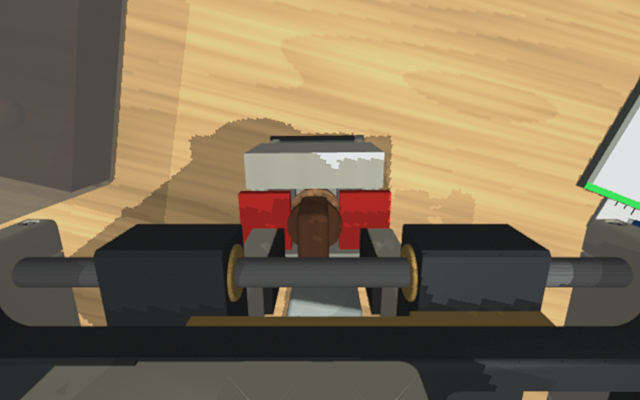

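```bash
python3 -m crank '[{"linear":[-0.01,0.08,-0.15],"rot":[0,0,0],"hand":0.45},{"linear":[0,0,-0.12],"rot":[0,0,0],"hand":0.45},{"linear":[0,0,-0.05],"rot":[0,0,0],"hand":0.45}]'
python3 - <<'E'
from h import *
ob((.5515,.377,.136),104)
E
```

```text
clock: 26.78
tool_pos: [0.5544, 0.3786, 0.1369]
orientation: [-151.8, 89.5, 41.9]
force: [-0.1, -0.7, 0.2]
opening: 0.0393
t 26.77 p [0.5544 0.3786 0.1369] F [-0.1 -0.7  0.2] op 0.0393 ty [ 0.237 -0.972 -0.004] tx [ 0.006  0.006 -1.   ] q [ 51.  24.  -7.   0. -59.  53.]
  lin units [-0.05 -0.03 -0.01]
  rot units [  0.11   0.1  -35.94]
  rot units [-0.06  0.07  0.06]
```

```bash
python3 -m crank '[{"linear":[-0.05,-0.03,0],"rot":[-0.06,0.07,0],"hand":0.3},{"linear":[0,0,0],"rot":[0,0,0],"hand":0},{"linear":[0,0,0],"rot":[0,0,0],"hand":0},{"linear":[0,0,0],"rot":[0,0,0],"hand":0},{"linear":[0,0,0],"rot":[0,0,0],"hand":0}]'
python3 - <<'E'
from h import *
ob((.5515,.377,.136),104)
E
```

```text
clock: 27.4
tool_pos: [0.5511, 0.377, 0.1374]
orientation: [-100.6, 90.0, 93.1]
force: [-0.2, 0.1, 0.3]
opening: 0.016
t 27.4 p [0.5511 0.377  0.1374] F [-0.2  0.1  0.3] op 0.016 ty [ 0.237 -0.971 -0.   ] tx [-0.  0. -1.] q [ 51.  24.  -7.  -0. -60.  53.]
  lin units [ 0.01 -0.   -0.02]
  rot units [-0.000e+00  1.000e-02 -3.595e+01]
  rot units [-0.   -0.    0.05]
```

```bash
python3 -m crank '[{"linear":[-0.02,0.08,0],"rot":[-0.73,-0.18,0],"hand":0},{"linear":[-0.02,0.08,-0.01],"rot":[-0.73,-0.18,0],"hand":0},{"linear":[-0.02,0.08,-0.02],"rot":[-0.73,-0.18,0],"hand":0},{"linear":[-0.01,0.05,-0.02],"rot":[0,0,0],"hand":0},{"linear":[-0.01,0.03,0],"rot":[0,0,0],"hand":0}]'
python3 - <<'E'
from h import *
ob()
o=monitor.get_obs();R=Rn.from_euler("xyz",o["orientation"],degrees=True).as_matrix()
y=np.array([-.242,.97,0]);d=o["tool_pos"]-[.5511,.377,0]
f=d+R[:,0]*.0675;wst=f-R[:,0]*.044
print("foot y",f@y,"waist y",wst@y,"tilt",-R[:,0]@y,"x",f[:2]@[.97,.242])
E
```

```text
clock: 28.02
tool_pos: [0.5483, 0.3885, 0.1384]
orientation: [89.8, 77.6, -76.6]
force: [4.0, -5.7, -1.2]
opening: 0.0154
t 28.02 p [0.5483 0.3885 0.1384] F [ 4.  -5.7 -1.2] op 0.0154 ty [ 0.23  -0.949  0.214] tx [ 0.05  -0.209 -0.977] q [ 57.  27.  -6.  10. -66.  42.]
foot y -0.0026704374099187447 waist y 0.006760589751442863 tilt 0.21434152639458198 x -0.00010976177186319885
```

```bash
python3 -m crank '[{"linear":[-0.01,0.05,-0.02],"rot":[0,0,0],"hand":0},{"linear":[0,0.02,0],"rot":[0,0,0],"hand":0},{"linear":[0.02,-0.08,0],"rot":[0.78,0.19,0],"hand":0},{"linear":[0.02,-0.08,0],"rot":[0.78,0.19,0],"hand":0},{"linear":[0.02,-0.08,0],"rot":[0.78,0.19,0],"hand":0},{"linear":[0.02,-0.08,0],"rot":[0.78,0.19,0],"hand":0},{"linear":[0.02,-0.08,0],"rot":[0.78,0.19,0],"hand":0},{"linear":[0.02,-0.08,-0.02],"rot":[0.78,0.19,0],"hand":0},{"linear":[0.01,-0.05,-0.02],"rot":[0,0,0],"hand":0}]'
cat >> h.py <<'E'
def lean():
    o=monitor.get_obs();R=Rn.from_euler("xyz",o["orientation"],degrees=True).as_matrix()
    y=np.array([-.242,.97,0]);d=o["tool_pos"]-[.5511,.377,0]
    f=d+R[:,0]*.0675;wst=f-R[:,0]*.044
    print("foot y",f@y,"waist y",wst@y,"tilt",-R[:,0]@y,"x",f[:2]@[.97,.242])
E
python3 - <<'E'
from h import *
ob();lean()
E
```

```text
clock: 29.15
tool_pos: [0.5555, 0.364, 0.1387]
orientation: [-91.0, 77.4, 102.7]
force: [-5.3, 6.6, 5.1]
opening: 0.016
t 29.15 p [0.5555 0.364  0.1387] F [-5.3  6.6  5.1] op 0.016 ty [ 0.232 -0.948 -0.219] tx [-0.048  0.214 -0.976] q [ 43.  21.  -6. -13. -57.  67.]
foot y 0.0011383800403955932 waist y -0.008488603756317246 tilt -0.21879508628892816 x 0.001420764650415928
```

Pushed about 7 mm. Upright and lift.

```bash
python3 -m crank '[{"linear":[-0.01,-0.02,0],"rot":[0,0,0],"hand":0},{"linear":[-0.02,0.08,0.02],"rot":[-0.82,-0.2,0],"hand":0},{"linear":[-0.02,0.08,0],"rot":[-0.82,-0.2,0],"hand":0},{"linear":[-0.02,0.08,0],"rot":[-0.82,-0.2,0],"hand":0},{"linear":[0,0,0],"rot":[0,0,0],"hand":0}]'
python3 - <<'E'
from h import *
ob((.5515,.377,.1374),104);lean()
E
```

```text
clock: 29.78
tool_pos: [0.5515, 0.3789, 0.1395]
orientation: [116.6, 89.2, -49.7]
force: [0.1, -0.1, -1.9]
opening: 0.0155
t 29.77 p [0.5515 0.3789 0.1395] F [ 0.1 -0.1 -1.9] op 0.0155 ty [ 0.236 -0.972  0.013] tx [ 0.009 -0.011 -1.   ] q [ 52.  23.  -7.   1. -60.  52.]
  lin units [-0.   -0.03 -0.03]
  rot units [  0.17  -0.2  -35.93]
  rot units [0.13 0.11 0.07]
foot y 0.0008707394957050967 waist y 0.001437137424310112 tilt 0.01287268019556853 x 0.0012894384027174277
```

```bash
python3 -m crank '[{"linear":[0,-0.02,0.05],"rot":[0.13,0.11,0],"hand":0},{"linear":[0,0,0.08],"rot":[0,0,0],"hand":0}]';python3 -m crank '[{"linear":[0,0,0.1],"rot":[0,0,0],"hand":0},{"linear":[0,0,0.2],"rot":[0,0,0],"hand":0},{"linear":[0,0,0.5],"rot":[0,0,0],"hand":0},{"linear":[0,0,0.5],"rot":[0,0,0],"hand":0},{"linear":[0,0,0.1],"rot":[0,0,0],"hand":0}]'
python3 - <<'E'
from h import *
ob((.683,.074,.24),92)
E
```

```text
clock: 30.02
tool_pos: [0.5513, 0.3775, 0.147]
orientation: [-45.3, 89.9, 148.3]
force: [0.5, 0.5, -1.6]
opening: 0.0159
clock: 30.65
tool_pos: [0.5529, 0.3758, 0.2375]
orientation: [-115.1, 89.8, 78.3]
force: [-0.1, -0.2, -1.6]
opening: 0.0158
t 30.65 p [0.5529 0.3758 0.2375] F [-0.1 -0.2 -1.6] op 0.0158 ty [ 0.233 -0.973 -0.004] tx [ 0.001  0.004 -1.   ] q [ 51.  19.   1.  -0. -71.  53.]
  lin units [ 2.17 -5.03  0.04]
  rot units [-2.000e-02 -6.000e-02  3.371e+01]
  rot units [-0.04  0.01 -2.29]
```

```bash
python3 -m crank '[{"linear":[0.3,-0.72,0],"rot":[0,0,-0.3],"hand":0},{"linear":[0.3,-0.72,0],"rot":[0,0,-0.3],"hand":0},{"linear":[0.3,-0.72,0],"rot":[0,0,-0.3],"hand":0},{"linear":[0.3,-0.72,0],"rot":[0,0,-0.3],"hand":0},{"linear":[0.3,-0.72,0],"rot":[0,0,-0.3],"hand":0},{"linear":[0.3,-0.72,0],"rot":[0,0,-0.3],"hand":0},{"linear":[0.3,-0.6,0],"rot":[0,0,-0.3],"hand":0},{"linear":[0,0,0],"rot":[0,0,0],"hand":0}]'
python3 - <<'E'
from h import *
ob((.683,.075,.077),92)
s=eyes.snapshot("scene");cv2.imwrite("pics/s11.png",s["image"][...,::-1])
E
```

```text
clock: 31.65
tool_pos: [0.6795, 0.0705, 0.2351]
orientation: [-77.4, 89.7, 105.2]
force: [0.2, 0.4, -0.9]
opening: 0.0158
t 31.65 p [0.6795 0.0705 0.2351] F [ 0.2  0.4 -0.9] op 0.0158 ty [ 0.045 -0.999 -0.005] tx [-0.001  0.005 -1.   ] q [ 22.  21.   3.  -0. -72.  71.]
  lin units [ 0.06  0.08 -2.63]
  rot units [ 2.000e-02 -9.000e-02  3.588e+01]
  rot units [-0.06 -0.02 -0.12]
```

View pics/s11.png

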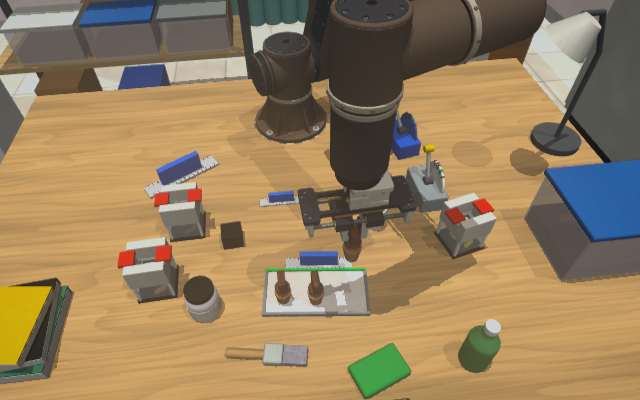

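```bash
python3 -m crank '[{"linear":[0.03,0.08,-0.6],"rot":[-0.06,0,0],"hand":0},{"linear":[0.02,0,-0.7],"rot":[0,0,0],"hand":0},{"linear":[0,0,-0.6],"rot":[0,0,0],"hand":0},{"linear":[0,0,-0.4],"rot":[0,0,0],"hand":0},{"linear":[0,0,0],"rot":[0,0,0],"hand":0}]'
python3 - <<'E'
from h import *
ob((.683,.075,.0755),92)
E
```

```text
clock: 32.33
tool_pos: [0.6797, 0.0804, 0.0936]
orientation: [-66.5, 89.9, 116.4]
force: [-0.0, 0.2, 0.3]
opening: 0.0159
t 32.33 p [0.6797 0.0804 0.0936] F [-0.   0.2  0.3] op 0.0159 ty [ 0.05  -0.999 -0.002] tx [-0.001  0.002 -1.   ] q [ 23.  27.  -7.  -0. -56.  70.]
  lin units [ 0.05 -0.09 -0.3 ]
  rot units [ 1.000e-02 -3.000e-02  3.582e+01]
  rot units [-0.02 -0.01 -0.18]
```

```bash
python3 -m crank '[{"linear":[0.05,-0.09,-0.2],"rot":[0,0,0],"hand":0},{"linear":[0,0,-0.08],"rot":[0,0,0],"hand":0},{"linear":[0,0,-0.06],"rot":[0,0,0],"hand":0}]'; python3 -m crank '[{"linear":[0,0,-0.04],"rot":[0,0,0],"hand":0}]';python3 -m crank '[{"linear":[0,0,-0.04],"rot":[0,0,0],"hand":0}]'
```

```text
clock: 32.7
tool_pos: [0.6845, 0.0762, 0.0753]
orientation: [-143.6, 89.7, 39.3]
force: [-0.1, 0.5, -0.7]
opening: 0.0159
clock: 32.83
tool_pos: [0.6849, 0.0761, 0.0734]
orientation: [-148.1, 89.7, 34.9]
force: [-2.3, 0.7, 6.9]
opening: 0.0158
clock: 32.95
tool_pos: [0.6855, 0.0761, 0.0733]
orientation: [-158.2, 89.6, 24.8]
force: [-6.3, 0.6, 17.9]
opening: 0.0156
```

```bash
python3 -m crank '[{"linear":[0,0,0],"rot":[0,0,0],"hand":0.4},{"linear":[0,0,0],"rot":[0,0,0],"hand":0.4},{"linear":[0,0,0],"rot":[0,0,0],"hand":0.4},{"linear":[0,0,0.3],"rot":[0,0,0],"hand":0.4},{"linear":[0,0,0.6],"rot":[0,0,0],"hand":0.4},{"linear":[0,0,1],"rot":[0,0,0],"hand":0.4},{"linear":[0,0,0.8],"rot":[0,0,0],"hand":0.4}]'
python3 - <<'E'
from h import *
ob()
import meas
for n in ["scene","top"]:
    s=eyes.snapshot(n);np.savez(f"/tmp/{n}12.npz",**s);w=cloud(s);H=meas.hsv(s);bl=(H[...,0]>105)&(H[...,0]<125)&(H[...,1]>120)
    m,lab,st,ce=cv2.connectedComponentsWithStats(bl.astype(np.uint8));
    for i in range(1,m):
        q=w[lab==i];c=np.nanmedian(q,0)
        if st[i,4]>30 and abs(c[1]-.02)<.1 and .4<c[0]<.65: q=q[q[:,2]>.03];print("ruler",n,ce[i],st[i,4],meas.rect(q[:,:2]))
s=load("scene12");a=cv2.resize(s["image"][190:330,240:400,::-1],(480,420))
s=load("top12");b=cv2.resize(s["image"][90:170,270:380,::-1],(310,225));c=cv2.resize(s["image"][170:250,160:270,::-1],(310,195))
cv2.imwrite("pics/p12.png",np.hstack([a,np.vstack([b,c])[:420]]))
E
```

```text
clock: 33.83
tool_pos: [0.6838, 0.0752, 0.2401]
orientation: [-163.3, 89.9, 19.7]
force: [0.2, 0.6, 0.9]
opening: 0.0348
t 33.83 p [0.6838 0.0752 0.2401] F [0.2 0.6 0.9] op 0.0348 ty [ 0.053 -0.999 -0.001] tx [ 0.002  0.001 -1.   ] q [ 22.  21.   4.   0. -72.  71.]
ruler scene [318. 254.] 185 (array([0.5786, 0.0177]), array([0.0851, 0.0152]), 81.4)
ruler top [318.95419847 147.48091603] 131 (array([0.5764, 0.0178]), array([0.0828, 0.0118]), 83.6)
```

View pics/p12.png

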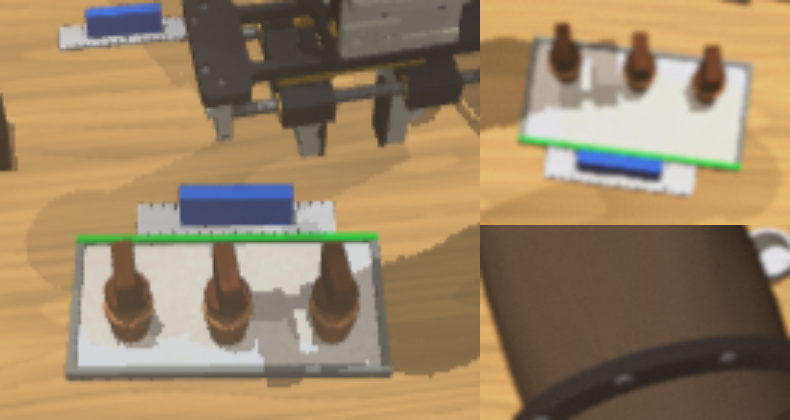

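Run:
```python
from h import *
import meas
for n in ["top0","scene0"]:
    s=load(n);w=cloud(s);H=meas.hsv(s);z=w[...,2]
    m=(z>.046)&(z<.054)&(H[...,1]<60)&(abs(w[...,0]-.42)<.12)&(abs(w[...,1]-.33)<.09)
    print(n,m.sum(),meas.rect(w[m][:,:2]))
    ye=(H[...,0]>20)&(H[...,0]<35)&(H[...,1]>180)&(H[...,2]>100)
    ys=ye&(abs(w[...,0]-.36)<.05)&(abs(w[...,1]-.335)<.05);q=w[ys]
    print(" knob",meas.rect(q[:,:2]),q[:,2].min(),q[:,2].max(),np.argwhere(ys)[:,::-1].mean(0))
    d=(z>.06)&(z<.115)&(H[...,2]>130)&(H[...,1]<60)&(abs(w[...,0]-.38)<.1)&(abs(w[...,1]-.33)<.09)
    if d.sum()>5: print(" disc",d.sum(),meas.rect(w[d][:,:2]),w[d][:,2].max())
    g=(H[...,0]>40)&(H[...,0]<80)&(H[...,1]>80)&(z>.05)&(abs(w[...,0]-.38)<.1)&(abs(w[...,1]-.35)<.06)
    print(" green",g.sum(),np.nanmean(w[g],0))
im=[cv2.resize(load(n)["image"][y:y+h,x:x+w_,::-1],(390,500),interpolation=cv2.INTER_CUBIC) for n,x,y,w_,h in [("top0",175,175,62,80),("scene0",395,130,62,80)]]
cv2.imwrite("pics/dim.png",np.hstack(im))
```

```text
top0 768 (array([0.3842, 0.3368]), array([0.1285, 0.0673]), 3.6)
 knob (array([0.3497, 0.3359]), array([0.0161, 0.024 ]), 1.3) 0.13866893392778046 0.15112255857140866 [193.828125 220.171875]
 disc 28 (array([0.3826, 0.361 ]), array([0.0909, 0.0066]), 2.4) 0.10699959794780045
 green 7 [0.40111755 0.36025423 0.10221062]
scene0 649 (array([0.4228, 0.3389]), array([0.2056, 0.0683]), 12.5)
 knob (array([0.3518, 0.3378]), array([0.0194, 0.0259]), 7.9) 0.13573620414558463 0.14928285389716167 [429.16129032 147.40322581]
 disc 47 (array([0.3977, 0.3618]), array([0.0666, 0.0064]), 4.5) 0.10761301071537133
 green 10 [0.40024872 0.36079041 0.10184128]
```

View pics/dim.png

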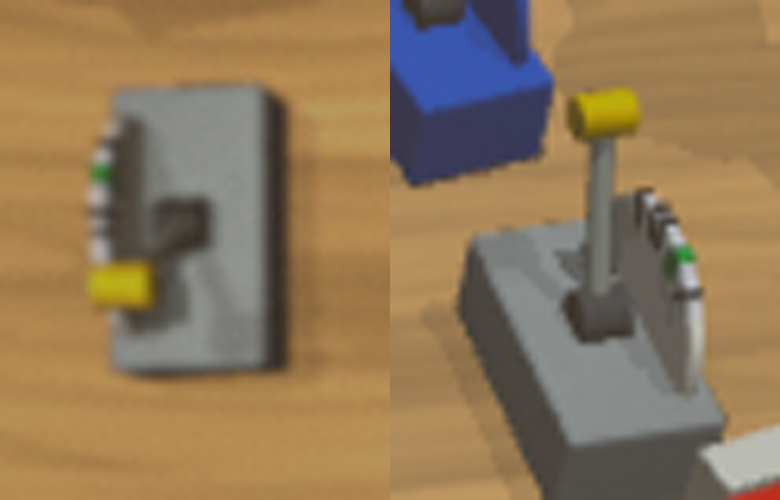

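```bash
python3 -m crank '[{"linear":[-0.68,0.48,0],"rot":[0,0,0],"hand":0},{"linear":[-0.68,0.48,0],"rot":[0,0,0],"hand":0},{"linear":[-0.68,0.48,0],"rot":[0,0,0],"hand":0},{"linear":[-0.68,0.48,0],"rot":[0,0,0],"hand":0},{"linear":[-0.68,0.48,0],"rot":[0,0,0],"hand":0},{"linear":[-0.68,0.48,0],"rot":[0,0,0],"hand":0},{"linear":[-0.68,0.48,0],"rot":[0,0,0],"hand":0},{"linear":[-0.68,0.48,0],"rot":[0,0,0],"hand":0},{"linear":[-0.65,0.48,0],"rot":[0,0,0],"hand":0},{"linear":[0,0,0],"rot":[0,0,0],"hand":0}]'
python3 - <<'E'
from h import *
ob((.312,.336,.131),93)
E
```

```text
clock: 35.17
tool_pos: [0.3113, 0.341, 0.2562]
orientation: [-150.1, 88.4, 32.9]
force: [0.4, 0.0, 0.8]
opening: 0.0003
t 35.17 p [0.3113 0.341  0.2562] F [0.4 0.  0.8] op 0.0003 ty [ 0.053 -0.999 -0.014] tx [ 0.023  0.015 -1.   ] q [ 73.  -2. -24.   1. -67.  20.]
  lin units [ 0.01 -0.08 -2.09]
  rot units [-0.41 -0.27 36.  ]
  rot units [-0.17  0.26 -0.  ]
```

```bash
python3 -m crank '[{"linear":[0,-0.08,-0.5],"rot":[-0.17,0.26,0],"hand":0},{"linear":[0,0,-0.6],"rot":[0,0,0],"hand":0},{"linear":[0,0,-0.6],"rot":[0,0,0],"hand":0},{"linear":[0,0,-0.15],"rot":[0,0,0],"hand":0},{"linear":[0,0,0],"rot":[0,0,0],"hand":0}]'
python3 - <<'E'
from h import *
ob((.320,.337,.131),93)
s=eyes.snapshot("wrist");cv2.imwrite("pics/w13.png",s["image"][...,::-1])
E
```

```text
clock: 35.8
tool_pos: [0.3134, 0.3369, 0.1478]
orientation: [-121.3, 89.6, 61.8]
force: [1.0, 0.4, 1.3]
opening: 0.0007
t 35.8 p [0.3134 0.3369 0.1478] F [1.  0.4 1.3] op 0.0007 ty [ 0.054 -0.999 -0.007] tx [ 0.004  0.007 -1.   ] q [ 72.   4. -32.   0. -53.  21.]
  lin units [ 0.11  0.   -0.28]
  rot units [-0.07 -0.12 35.98]
  rot units [-0.08  0.04 -0.02]
```

View pics/w13.png

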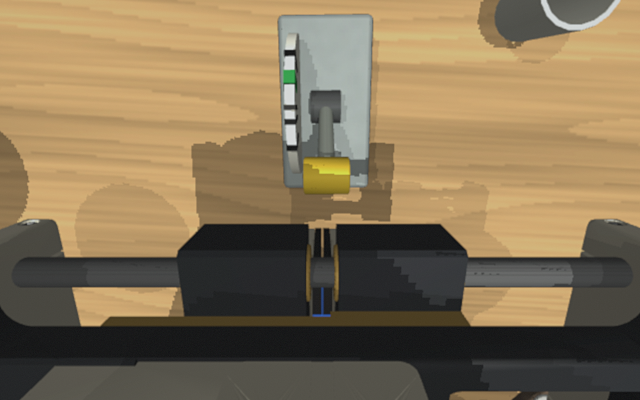

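```bash
python3 -m crank '[{"linear":[0,0,-0.25],"rot":[-0.08,0.04,0],"hand":0},{"linear":[0,0,-0.02],"rot":[0,0,0],"hand":0},{"linear":[0.2,0,0],"rot":[0,0,0],"hand":0},{"linear":[0.15,0,0],"rot":[0,0,0],"hand":0},{"linear":[0.15,0,0],"rot":[0,0,0],"hand":0},{"linear":[0.15,0,0],"rot":[0,0,0],"hand":0}]'
python3 - <<'E'
from h import *
ob((.395,.338,.131),93)
E
```

```text
clock: 36.6
tool_pos: [0.3555, 0.3392, 0.1341]
orientation: [-113.9, 89.7, 69.2]
force: [-2.1, -0.0, 0.8]
opening: 0.0005
t 36.6 p [0.3555 0.3392 0.1341] F [-2.1 -0.   0.8] op 0.0005 ty [ 0.055 -0.998 -0.005] tx [ 0.002  0.005 -1.   ] q [ 67.   8. -30.  -0. -52.  27.]
  lin units [ 0.66 -0.02 -0.05]
  rot units [-0.04 -0.09 35.97]
  rot units [-0.06  0.02 -0.03]
```

```bash
python3 -m crank '[{"linear":[0.15,0,-0.02],"rot":[0,0,0],"hand":0},{"linear":[0.15,0,-0.02],"rot":[0,0,0],"hand":0},{"linear":[0.12,0,0],"rot":[0,0,0],"hand":0},{"linear":[0.06,0,0],"rot":[0,0,0],"hand":0},{"linear":[0,0,0],"rot":[0,0,0],"hand":0}]'
cat > lev.py <<'E'
from h import *
import meas,sys
ob((.395,.338,.131),93)
for n in ["scene","top"]:
    s=eyes.snapshot(n);w=cloud(s);H=meas.hsv(s)
    cv2.imwrite(f"pics/{n}_{sys.argv[1]}.png",s["image"][...,::-1])
    ye=(H[...,0]>20)&(H[...,0]<35)&(H[...,1]>180)&(H[...,2]>100)
    ys=ye&(abs(w[...,0]-.39)<.08)&(abs(w[...,1]-.335)<.05);q=w[ys]
    if len(q)>5: print(n,len(q),meas.rect(q[:,:2]),q[:,2].min(),q[:,2].max())
E
python3 lev.py a
```

```text
clock: 37.22
tool_pos: [0.3872, 0.3389, 0.1308]
orientation: [-112.6, 89.7, 70.5]
force: [-0.5, -0.9, -0.7]
opening: 0.0002
t 37.23 p [0.3872 0.3389 0.1308] F [-0.5 -0.9 -0.7] op 0.0002 ty [ 0.054 -0.999 -0.004] tx [ 0.002  0.005 -1.   ] q [ 63.  10. -27.  -0. -52.  30.]
  lin units [ 0.13 -0.02  0.  ]
  rot units [-3.000e-02 -8.000e-02  3.599e+01]
  rot units [-0.05  0.02 -0.01]
scene 59 (array([0.4111, 0.342 ]), array([0.0149, 0.0242]), 0.6) 0.13834014337665734 0.15390996128970325
```

```bash
python3 -m crank '[{"linear":[0.07,0,0],"rot":[0,0,0],"hand":0},{"linear":[0.04,0,0],"rot":[0,0,0],"hand":0},{"linear":[0,0,0],"rot":[0,0,0],"hand":0}]'; python3 lev.py b
```

```text
clock: 37.7
tool_pos: [0.3932, 0.3386, 0.1307]
orientation: [-106.8, 89.8, 76.3]
force: [0.2, 0.0, -0.1]
opening: 0.0005
t 37.7 p [0.3932 0.3386 0.1307] F [ 0.2  0.  -0.1] op 0.0005 ty [ 0.054 -0.999 -0.004] tx [ 0.001  0.004 -1.   ] q [ 62.  11. -27.  -0. -52.  31.]
  lin units [ 0.03 -0.01  0.  ]
  rot units [-2.000e-02 -8.000e-02  3.598e+01]
  rot units [-0.05  0.01 -0.02]
scene 62 (array([0.417 , 0.3416]), array([0.0144, 0.0221]), 4.0) 0.13676381970424412 0.15010110991019976
```

Now back off straight in −x and up, then look.

```bash
python3 -m crank '[{"linear":[-0.3,0,0],"rot":[0,0,0],"hand":0},{"linear":[-0.5,0,0.1],"rot":[0,0,0],"hand":0},{"linear":[-0.3,0,0.6],"rot":[0,0,0],"hand":0},{"linear":[0,-0.3,0.9],"rot":[0,0,0],"hand":0},{"linear":[0.2,-0.9,0.2],"rot":[0,0,0],"hand":0},{"linear":[0.3,-0.9,0],"rot":[0,0,0],"hand":0},{"linear":[0.3,-0.9,0],"rot":[0,0,0],"hand":0},{"linear":[0.3,-0.9,0],"rot":[0,0,0],"hand":0},{"linear":[0,0,0],"rot":[0,0,0],"hand":0}]'; python3 lev.py c
python3 - <<'E'
from h import *
a=cv2.imread("pics/scene_c.png");b=cv2.imread("pics/top_c.png")
cv2.imwrite("pics/c.png",np.hstack([cv2.resize(a[120:220,390:480],(390,433)),cv2.resize(b[170:260,170:250],(385,433))]))
E
```

```text
clock: 38.92
tool_pos: [0.387, 0.0975, 0.2435]
orientation: [-138.3, 89.4, 45.0]
force: [0.5, 0.2, 0.3]
opening: 0.0005
t 38.92 p [0.387  0.0975 0.2435] F [0.5 0.2 0.3] op 0.0005 ty [ 0.058 -0.998 -0.008] tx [ 0.008  0.008 -1.   ] q [ 43.  -8. -30.  -0. -67.  51.]
  lin units [ 0.13  4.01 -1.87]
  rot units [-0.14 -0.14 35.93]
  rot units [-0.09  0.09 -0.07]
scene 69 (array([0.4159, 0.3408]), array([0.0187, 0.0234]), 5.6) 0.13630266878184716 0.15217177017759909
```

View pics/c.png

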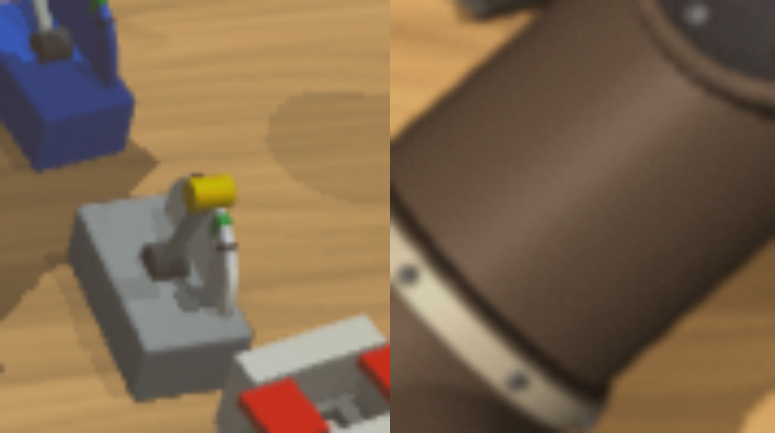

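View pics/scene_c.png

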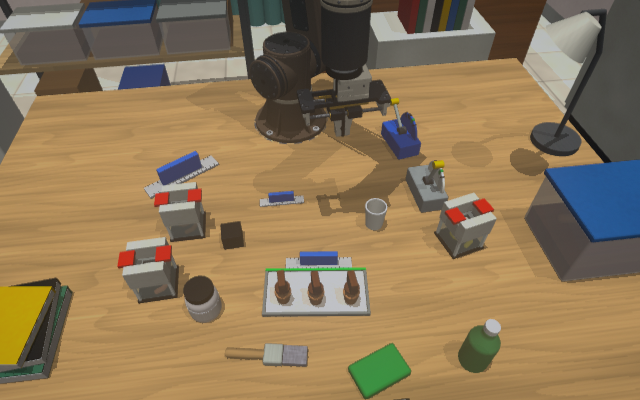

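View pics/top_c.png

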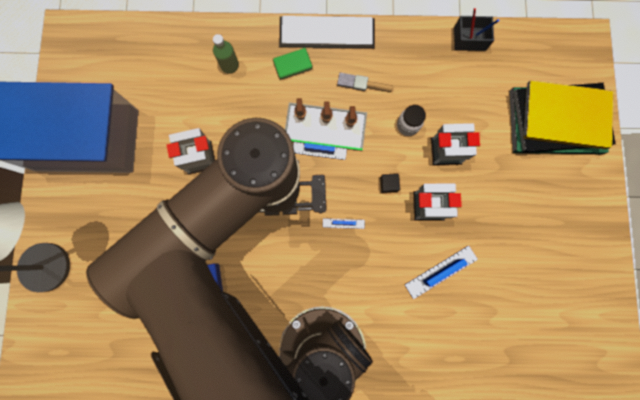

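```bash
python3 -m crank '[{"linear":[0.2,-0.9,0.1],"rot":[0,0,0],"hand":0},{"linear":[0.2,-0.9,0.1],"rot":[0,0,0],"hand":0},{"linear":[0.2,-0.9,0.1],"rot":[0,0,0],"hand":0},{"linear":[0.2,-0.9,0.1],"rot":[0,0,0],"hand":0},{"linear":[0.2,-0.9,0.1],"rot":[0,0,0],"hand":0},{"linear":[0,0,0],"rot":[0,0,0],"hand":0}]'; python3 lev.py d
python3 - <<'E'
from h import *
b=cv2.imread("pics/top_d.png")
cv2.imwrite("pics/d.png",cv2.resize(b[170:250,170:250],(600,600)))
E
```

```text
clock: 39.78
tool_pos: [0.4495, -0.1678, 0.2748]
orientation: [-144.1, 89.2, 40.5]
force: [-0.2, 0.2, -0.7]
opening: 0.0003
t 39.77 p [ 0.4495 -0.1678  0.2748] F [-0.2  0.2 -0.7] op 0.0003 ty [ 0.081 -0.997 -0.009] tx [ 0.011  0.01  -1.   ] q [  3.  -0. -19.  -1. -71.  92.]
  lin units [-0.91  8.43 -2.4 ]
  rot units [-0.2  -0.17 35.67]
  rot units [-0.11  0.13 -0.33]
scene 67 (array([0.4173, 0.3416]), array([0.0148, 0.0249]), 2.0) 0.13659032805639737 0.1524079047240281
top 55 (array([0.4137, 0.34  ]), array([0.0228, 0.0154]), 82.6) 0.14147092660838134 0.154642200564594
```

View pics/d.png

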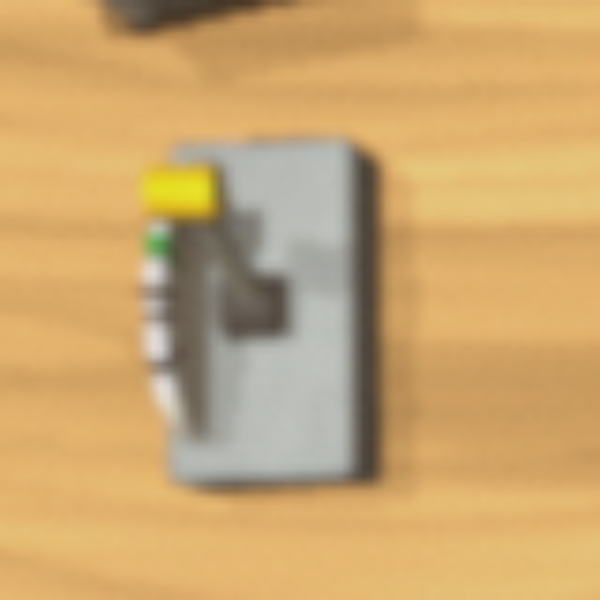

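Run:
```python
from h import *
import meas
o=np.array([.5967,.0085])+.057*np.array([.993,-.118]);X=np.array([.993,-.118]);Y=np.array([.118,.993])
for n in ["scene","top"]:
    s=eyes.snapshot(n);cv2.imwrite(f"pics/end_{n}.png",s["image"][...,::-1]);w=cloud(s);H=meas.hsv(s);bl=(H[...,0]>105)&(H[...,0]<125)&(H[...,1]>120)
    m,lab,st,ce=cv2.connectedComponentsWithStats(bl.astype(np.uint8))
    for i in range(1,m):
        q=w[lab==i];c=np.nanmedian(q,0)
        if st[i,4]>30 and abs(c[1]-.02)<.1 and .5<c[0]<.65: q=q[q[:,2]>.03];r=meas.rect(q[:,:2]);print("ruler",n,r,"tray",(r[0]-o)@X,(r[0]-o)@Y)
    f=(w[...,2]>.09)&(w[...,2]<.11)&(abs(w[...,0]-.66)<.09)&(abs(w[...,1])<.13)
    m,lab,st,ce=cv2.connectedComponentsWithStats(f.astype(np.uint8))
    for i in range(1,m):
        if st[i,4]>8: r=meas.rect(w[lab==i][:,:2]);print("fin",r,"tray",(r[0]-o)@X,(r[0]-o)@Y)
s=cv2.imread("pics/end_scene.png");cv2.imwrite("pics/end.png",cv2.resize(s[230:330,240:400],(800,500)))
```

```text
ruler scene (array([0.5791, 0.0176]), array([0.0852, 0.0157]), 80.8) tray -0.07554906100000007 0.006959499999999992
fin (array([ 0.6656, -0.0729]), array([0.0399, 0.0159]), 1.5) tray 0.02102443899999995 -0.07270000000000001
fin (array([ 6.776e-01, -4.000e-04]), array([0.0424, 0.016 ]), 2.9) tray 0.02438543899999996 0.0007084999999999943
fin (array([0.6854, 0.0772]), array([0.0397, 0.0153]), 2.5) tray 0.02297403899999999 0.07868570000000001
```

View pics/end.png

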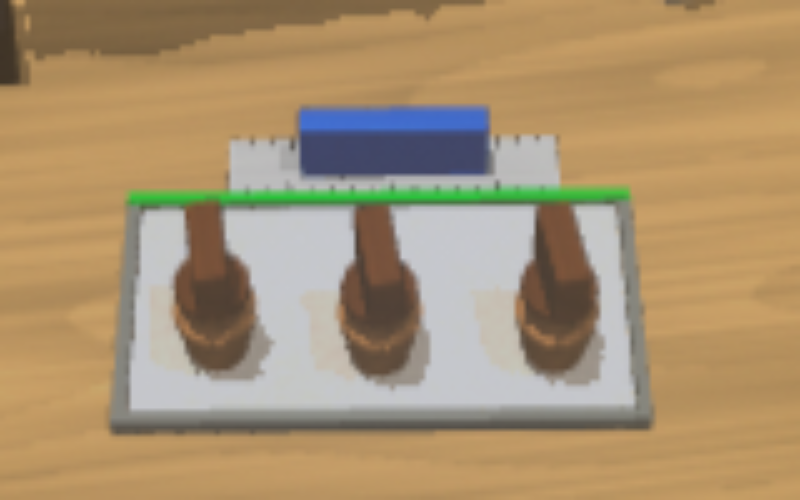

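Run:
```python
from h import *
s=eyes.snapshot("scene");H=cv2.cvtColor(s["image"],cv2.COLOR_RGB2HSV).astype(int)
sub=(slice(248,272),slice(295,345))
m=np.zeros((400,640),bool);m[sub]=((H[...,0]>105)&(H[...,0]<125)&(H[...,1]>120)&(H[...,2]>170))[sub]
vv,uu=np.nonzero(m);P=np.array([ray(s,(u,v),.046)[:2] for u,v in zip(uu,vv)])
l=cv2.fitLine(P.astype(np.float32),cv2.DIST_L2,0,.01,.01).ravel();t=(P-l[2:])@l[:2]
print(len(P),np.degrees(np.arctan(l[1]/l[0])),np.ptp(t),l[2:])
# white ruler far edge to robot: per-column topmost white pixel
pts=[]
for u in list(range(287,300))+list(range(339,351)):
    col=[v for v in range(250,270) if H[v,u,1]<60 and H[v,u,2]>120]
    if col: pts.append((u,min(col)))
P=np.array([ray(s,p,.006)[:2] for p in pts]);l=cv2.fitLine(P.astype(np.float32),cv2.DIST_HUBER,0,.001,.001).ravel();print(len(P),np.degrees(np.arctan(l[1]/l[0])),l)
```

```text
148 82.66032 0.08509475418366827 [0.578189   0.01785551]
25 83.9562 [0.10528857 0.9944417  0.56259596 0.0244177 ]
```

Angles of 82.7° and 84.0° against the tray's 83.2° are within tolerance, so I'm handing in.

Run:
```python
from h import *
print(ticket.close_job())
```

```text
the job is handed in; nothing more can be done
None
```

The job is handed in. I rocked all three stoppers free and stood them in the photo tray. The middle-sized ruler lies against the green-striped edge, and the lever is on the green mark. The hand-in gave no verdict, so what follows is from my own last measurements.

- **Stoppers:** all three stand upright in the tray, at tray x of about +21 to +24 mm and y of about −73, 1 and 79 mm. None jammed on the way out.
- **Ruler:** it is about 7–10 mm off the middle of the edge. Some time after I placed it, it moved about 10 mm along the edge, probably the announced knock; it stayed flush, so I left it.
    - **Distance:** readings put its centre at tray x −75.5 to −77.5 mm, against an allowed −80 to −74.5 mm.
    - **Angle:** two line fits gave 82.7° and 84.0° against the tray's 83.2°, inside the 2° tolerance. Rougher box fits ranged from 80.8° to 83.6°; the lowest is just outside it, but I took that as noise because the box is only the short rail.
- **Lever:** estimated at 1.22–1.23 rad from the top view, give or take about 0.03. The scene view agrees.
- **Everything else:** I touched nothing else on the desk, and the arm was clear of everything at hand-in. I did not measure the cup, ink box and samples again, but they looked unmoved in the pictures. The job took about 40 s of robot time.

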